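# Load the microscopy instrument tray in order of use

### The arm

A 7-joint arm with a two-finger parallel gripper is mounted at the origin on the work surface. World frame = base frame: x ahead of the robot, y to its left, z up, the work surface at z = 0. Lengths are in m, angles in rad, forces in N, time in s.
With the tool pointing down it reaches from about 0.4 to 0.85 m from the base axis. Payload 10.4 kg.
Tool frame: the origin (TCP) lies between the finger pads; the fingertips stand 22 mm ahead of it and the grasp point (between the pads) lies 3 mm ahead of it (tip_extent is the distance from the TCP to the fingertips, in m); z points along the fingers, y is the direction in which the jaws open and shut (so a half turn about z gives the same grasp; the last joint's range is limited). The gripper opens to 87 mm and grips with 3 to 60 N. Pads are 19 mm wide; open, the fingers measure 117 mm over their backs; the gripper's body (75 mm by 190 mm) begins 51 mm behind the grasp point.
Start: joints at [1.158, 0.332, -0.065, 1.46, 0.022, 1.35, -0.088], TCP at [0.238, -0.578, 0.245] pointing down, gripper open.
Joint ranges: [-2.6, 2.6], [-0.5, 2.12], [-1.47, 1.34], [0.16, 2.42], [-1.27, 4.41], [0.06, 2.06], [-2.6, 2.6]. Speed limits (rad/s): [2.22, 2.22, 2.79, 2.79, 3.14, 3.14, 3.14].

### API

Orientations are given as a rotation vector (axis times angle).
In Python, from workcell import * gives the robot as it stands.
- The arm moves only by the shell command python3 -m crank 'ROWS'. ROWS is a JSON object of lists of equal length, an entry for each row: "dp": the shift along the tool's x, y, z in cm, a list of three; "yaw": the turn about the tool's z in rad; "claw": the opening in per cent of the stroke, from 0 (shut) to 100 (fully open). In form: {"dp": [[x, y, z], ...], "yaw": [yaw, ...], "claw": [claw, ...]}. A call has 1 to 8 rows; each row shifts and turns the commanded pose from where the row before left it, along the tool's axes as they then stand; what a row does not reach is not made up. A row lasts 1/10 s, in which the tool goes at most 50 mm and 8.59 degrees, less where a joint would pass 70% of its speed; a pose out of reach is approached as far as the arm can. A call with a gripper value outside its range is refused whole. The fingers move at their own pace and stop on an object; the grip force is fixed at half the most. Time passes only in rows, so rows that do not move let the fingers close. It gives the time, the measured TCP pose, the force and the opening at its end, in the units of the state.
- get_state(): the state, without advancing time (a new reading comes with each control period).
- read_camera(name): name is "scene" or "top"; returns a dict with "pixels" (420x560x3 uint8, blue, green, red), "camera_matrix" (3x3 intrinsics, pixels), "extrinsics" (4x4, takes a point from world to camera coordinates). Camera axes: x right, y down, z forward; pixel columns grow to the right and rows downward; lengths in m; the calibration is good to about 2 mm. A picture is of the moment at which its call begins. There is no depth.
- sign_off(): hands the job in, once; it reports no verdict.
The state is a dict: "time": time; "joint_pos": joint angles; "qd": joint speeds; "joint_efforts": joint torques, N m; "tcp_pos": TCP position; "tcp_rot": TCP orientation; "force": force on the tool from outside, world axes, zero at the start; "ft_torque": the same for the moment, N m; "grip_width": finger opening in m.
Only numpy, scipy, OpenCV 4.12 (cv2) and the standard library are available. Lean on these libraries where they do the work, as an engineer would, in place of code of your own. Each camera call takes 0.05 s, during which the arm holds its last target.

### The job

Load the three instruments from the blue mat into the sprung tray, one per channel, in their order of use starting at the yellow tag: forceps, then probe, then spatula beside the red tag. Tuck each tip under the clear guard and push its plunger back, without ramming it against its stop, until the heel drops behind the lip and the instrument lies flat on its rests, and leave the jar, slide box and bottle where they are.

Things in the scene. Friction and masses are not known exactly. Their poses are not given: they have to be found in the camera images.
- tray: Fixed aluminium tray, 222 x 236 mm, 4 mm floor. Origin: centre of its underside, z up. Channels along x at y = +62, 0, -62, tips to +x; all numbers of the tray_ points are in this frame. Level above the lip an instrument does not pass under the guard: tilt it tip down 0.12 to 0.2 rad, push the plunger to its stop by touch, lower the heel on to the rest without pulling back.
- tray_home (a point): Tray point x = 0, y = 0, 26 mm above the bench: an instrument in the middle channel finally lies with its centre within 6 mm of it along x (depending on the insert). Instruments lie on two green rests, tops 20 mm above the bench, x = -102 to -58 and x = 32 to 46, finger room between. On the rests 8 mm tall green cheeks leave a 26 mm gap.
- tray_guard (a point): Middle of the near lower edge of the fixed clear guard plate: x = 66 to 110, underside 34 mm above the bench, top 38 mm. Beneath it is a black sprung plunger in each channel, 34 mm wide, 6.5 to 32.5 mm above the bench. It yields 8 mm towards +x with about 3 N at first and 10 N at the end, then meets a hard stop.
- tray_insert (a point): Tray point x = -80, y = 0, 30 mm above the bench: nominal top edge of the middle channel's white heel lip (face x = -80, 10 mm thick, 24 wide, 10 above the rest), nominal plunger face x = 76. In each channel lip and plunger sit 156 mm apart on one stiff insert, set anywhere within 6 mm of nominal along x; this is not reported: feel for it.
- mat: Blue rigid bench mat, 220 x 250 x 4 mm, fixed, on which the instruments lie at the start (side by side, about 75 mm apart; tips roughly the same way as in the tray). Origin: centre of its underside.
- tag_first: Yellow block, 50 x 16 x 10 mm, on the tray's floor plate half-way along one side edge (tray x = 0, y = +105 or -105 mm), beside the channel of the instrument used first. Origin: centre of its underside.
- tag_last: Red block, same size, at the opposite side edge of the tray, beside the channel of the instrument used last. Origin: centre of its underside.
- forceps_mid (a point): Centre of the steel two-armed forceps: rigid, 160 mm long, 12 mm thick, up to 18 mm wide, lying flat, x axis along it from heel (x = -80) to tip (x = +80). The point is half-way along, 6 mm above the underside: grip it there across its width (parallel sides x = -30 to +22, 18 mm apart). The two tips converge to 7 mm, 6 mm thick. About 60 g.
- probe_mid (a point): Centre of the probe with orange square handle: rigid, 160 mm long, 12 mm thick, 12 mm wide, lying flat, x axis along it from heel (x = -80) to tip (x = +80). The point is half-way along, 6 mm above the underside: grip it there across its width (parallel sides x = -30 to +22, 12 mm apart). The last 30 mm are a steel point 6 mm thick. About 45 g.
- spatula_mid (a point): Centre of the spatula with brown wooden handle: rigid, 160 mm long, 12 mm thick, up to 18 mm wide, lying flat, x axis along it from heel (x = -80) to tip (x = +80). The point is half-way along, 6 mm above the underside: grip it there across its width (parallel sides x = -30 to +22, 14 mm apart). Its last 31 mm are a steel blade 18 mm wide, 4 mm thick. About 55 g.
- jar: Bystander: amber specimen jar, 60 mm across, 70 mm tall. Origin: centre of its underside.
- slide_box: Bystander: blue slide box with white lid, 95 x 76 x 35 mm. Origin: centre of its underside.
- reagent: Bystander: white reagent bottle with red cap, 60 mm across, 130 mm tall. Origin: centre of its underside.
- forceps_tip (a point): The very tip of the forceps (80 mm from its centre along +x, 5 mm above its underside).
- probe_tip (a point): The very tip of the probe (80 mm from its centre along +x, 5 mm above its underside).
- spatula_tip (a point): The very tip of the spatula (80 mm from its centre along +x, 5 mm above its underside).

How it is judged:
By the outcome, as a careful person would: the job done as asked, in the order asked, and still so for the second after the job is handed in, with the robot touching nothing.
It also fails if it takes over 72 s, if anything falls off the work surface, if the arm or the gripper's body presses on something with over 40 N, if the wrist force passes 120 N, or if a joint passes its speed limit or range.

## Working session

There is one attempt and no reset: what is moved stays moved. The work goes in short steps, Python scripts to look and compute and a shell command to move; the robot and the scene stay as the last step left them, time stands still between calls to the robot, and variables do not carry over. Pictures are saved under pics/ and viewed, and the job is handed in when it is done.

```bash
mkdir -p pics; ls; cat > h.py <<'E'
from workcell import *
import numpy as np, cv2
def grab(name,fn):
    c=read_camera(name); np.savez(f'pics/{fn}.npz',**{k:np.array(v) for k,v in c.items()}); cv2.imwrite(f'pics/{fn}.png',c['pixels']); return c
def load(fn): return dict(np.load(f'pics/{fn}.npz'))
def ray(c,u,v,z):
    K=np.array(c['camera_matrix']);T=np.array(c['extrinsics']);R=T[:3,:3];t=T[:3,3]
    o=-R.T@t; d=R.T@np.linalg.inv(K)@np.array([u,v,1.]); return o+d*(z-o[2])/d[2]
def proj(c,p):
    K=np.array(c['camera_matrix']);T=np.array(c['extrinsics']);q=K@(T[:3,:3]@np.array(p)+T[:3,3]);return q[:2]/q[2]
E
python3 - <<'E'
from h import *
print(get_state())
for n in('scene','top'):
    c=grab(n,n+'0'); print(n,-c['extrinsics'][:3,:3].T@c['extrinsics'][:3,3],c['extrinsics'][:3,:3])
E
```

```text
pics
{'time': 0.0, 'joint_pos': array([ 1.15838931,  0.33285442, -0.06470659,  1.46097933,  0.02161344,
        1.34989728, -0.08850691]), 'qd': array([-8.77803209e-04, -4.97388154e-04,  7.12294601e-05, -2.85766433e-04,
       -2.26603799e-04, -1.72002659e-04, -2.38392219e-04]), 'joint_efforts': array([-1.99937790e-04, -6.23272634e+01,  2.39177572e-02, -3.89900208e+01,
       -6.15097792e-02,  3.98573920e-02,  1.07886663e-04]), 'tcp_pos': array([ 0.23735921, -0.57777183,  0.24374669]), 'tcp_rot': array([-3.08073258e+00, -6.08204554e-01,  5.60760837e-04]), 'force': array([-0.44098286, -0.93271273, -0.37763524]), 'ft_torque': array([ 0.02835155, -0.02315499,  0.00201847]), 'grip_width': 0.0869208047934974}
scene [ 1.09371303 -0.80643089  0.74437885] [[ 0.84329667  0.53701967  0.02146145]
 [ 0.32923773 -0.48462435 -0.81039605]
 [-0.42479788  0.69047021 -0.58548924]]
top [ 0.53413239 -0.00580223  1.30206306] [[ 0.01177168 -0.99991757  0.00512732]
 [-0.99863222 -0.01201747 -0.05088488]
 [ 0.0509423  -0.00452131 -0.99869136]]
```

View pics/top0.png

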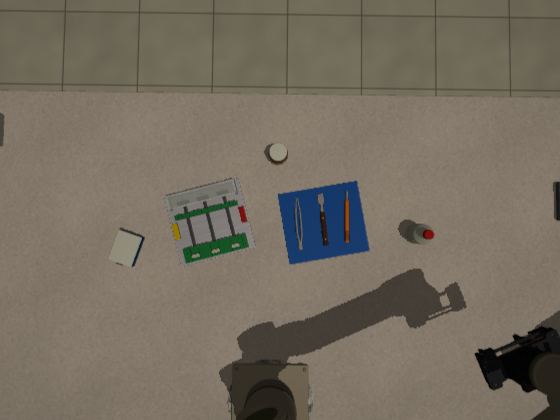

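View pics/scene0.png

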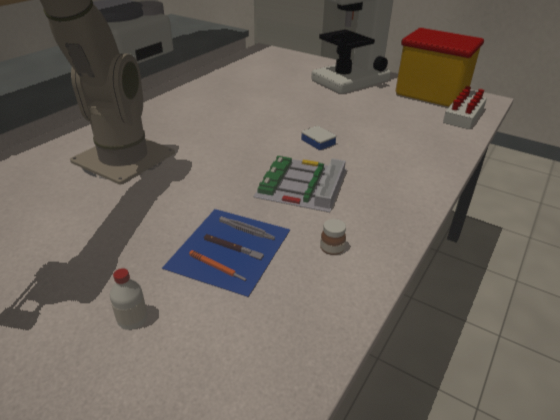

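```bash
python3 - <<'E'
from h import *
c=load('top0');p=c['pixels']
cv2.imwrite('pics/topcrop.png',cv2.resize(p[170:275,155:380],None,fx=3.5,fy=3.5,interpolation=cv2.INTER_CUBIC))
s=load('scene0')['pixels']
cv2.imwrite('pics/scenecrop.png',cv2.resize(s[145:300,160:360],None,fx=3.8,fy=3.8,interpolation=cv2.INTER_CUBIC))
E
```

```text
(no output)
```

View pics/topcrop.png

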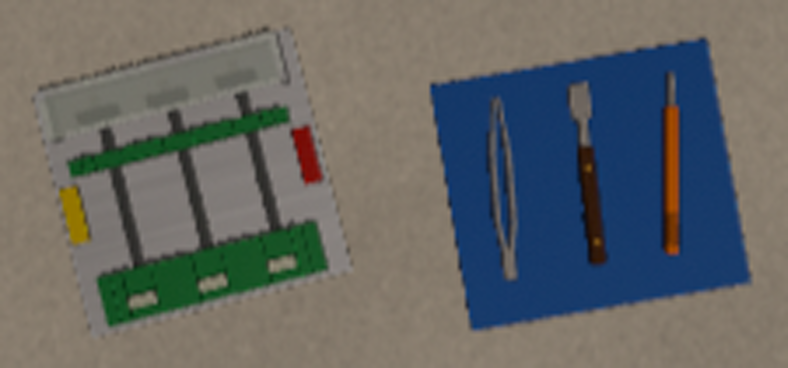

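View pics/scenecrop.png

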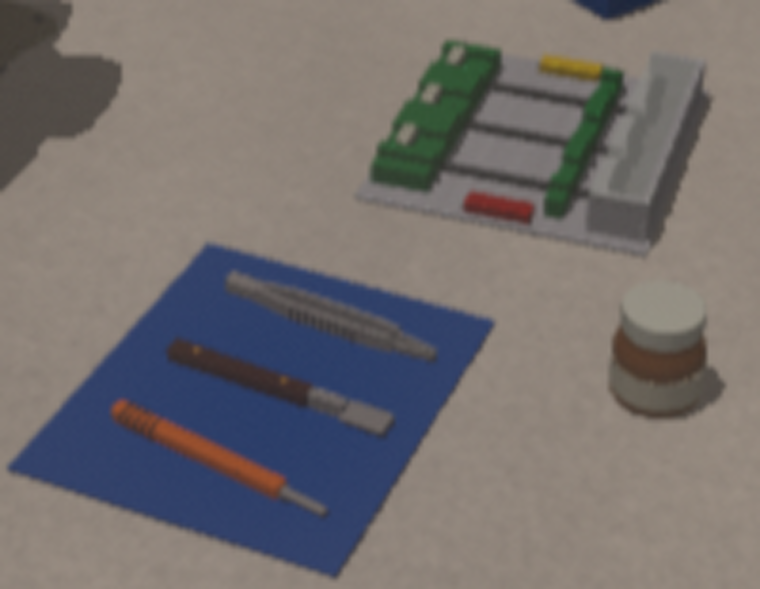

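```bash
cat > m.py <<'E'
from h import *
def comps(m,minA=12):
    n,l,st,ce=cv2.connectedComponentsWithStats(m.astype(np.uint8)); return [(st[i,4],ce[i],l==i) for i in range(1,n) if st[i,4]>=minA]
for cam in('top0','scene0'):
    c=load(cam);p=c['pixels'];H=cv2.cvtColor(p,cv2.COLOR_BGR2HSV);h,s,v=[H[...,i].astype(int) for i in range(3)]
    box=np.zeros(h.shape,bool)
    if cam=='top0': box[170:275,155:380]=1
    else: box[145:300,160:360]=1
    print(cam)
    R={}
    for nm,m,z in(('yellow',(h>18)&(h<32)&(s>150)&(v>90),.014),('red',((h<6)|(h>174))&(s>150)&(v>80),.014)):
        k=max(comps(m&box),key=lambda a:a[0]);q=ray(c,*k[1],z);R[nm]=q;print(nm,k[0],k[1],q)
    C=(R['yellow']+R['red'])/2;d=R['yellow']-R['red'];yaw=np.arctan2(-d[0],d[1]);print('tray',C,np.linalg.norm(d[:2]),yaw)
    np.savez('pics/tray_'+cam,C=C,yaw=yaw)
    blue=(h>100)&(h<125)&(s>120)&box
    k=max(comps(blue),key=lambda a:a[0]);cnt=max(cv2.findContours(k[2].astype(np.uint8),0,2)[0],key=cv2.contourArea)
    fill=np.zeros(h.shape,np.uint8);cv2.drawContours(fill,[cv2.convexHull(cnt)],-1,1,-1);fill=cv2.erode(fill,np.ones((5,5)))
    m=(fill>0)&~((h>100)&(h<125)&(s>110)); 
    for a in comps(m,40):
        ys,xs=np.nonzero(a[2]);pts=np.array([ray(c,x,y,.010)[:2] for x,y in zip(xs,ys)])
        r=cv2.minAreaRect(pts.astype(np.float32)*1000);col=p[a[2]].mean(0)
        mu=pts.mean(0);w,V=np.linalg.eigh(np.cov(pts.T));ax=V[:,1]*np.sign(V[0,1]);pr=(pts-mu)@ax
        print('inst',a[0],col.round(),'rectc',r[0],r[1],'mid',mu+ax*(pr.max()+pr.min())/2,'yaw',np.arctan2(ax[1],ax[0]),'len',np.ptp(pr))
    q=[proj(c,C+[0,0,0])]
E
python3 m.py
```

```text
top0
yellow 81 [175.74074074 230.98765432] [0.51371301 0.29165529 0.014     ]
red 75 [242.18666667 213.96      ] [0.56814849 0.08957724 0.014     ]
tray [0.54093075 0.19061626 0.014     ] 0.20928153853230946 0.2631324233037406
inst 227 [ 22.  56. 109.] rectc (564.4865112304688, -229.44552612304688) (156.9171905517578, 12.33845329284668) mid [ 0.56448625 -0.22982496] yaw 0.01288267575943451 len 0.1568630227858288
inst 253 [44. 50. 63.] rectc (555.534423828125, -155.77561950683594) (160.442138671875, 19.30594253540039) mid [ 0.5556285  -0.15727144] yaw 0.11998558543243129 len 0.1604161575392578
inst 225 [84. 77. 76.] rectc (541.0206909179688, -82.34622955322266) (157.43817138671875, 20.92098045349121) mid [ 0.54102107 -0.08243052] yaw 0.094720629195277 len 0.15745296218948984
scene0
yellow 48 [309.85416667 162.14583333] [0.51749417 0.285309   0.014     ]
red 35 [291.54285714 198.65714286] [0.57324478 0.08596751 0.014     ]
tray [0.54536947 0.18563826 0.014     ] 0.20699072533676255 0.2727063135960171
inst 482 [84. 78. 80.] rectc (540.8233642578125, -82.56903839111328) (167.3520050048828, 35.003273010253906) mid [ 0.54075964 -0.08268662] yaw 0.0688845101282242 len 0.16788696655201596
inst 443 [68. 62. 69.] rectc (555.4295654296875, -157.4897003173828) (166.48251342773438, 25.212196350097656) mid [ 0.5554033  -0.15725641] yaw 0.10588909169937423 len 0.16645960170916552
inst 454 [ 64.  69. 105.] rectc (564.5436401367188, -230.3364715576172) (167.56283569335938, 23.660537719726562) mid [ 0.56449165 -0.23019825] yaw -0.008818650486743662 len 0.16765235950467247
```

```bash
cat > m2.py <<'E'
from m import *
for cam in('top0','scene0'):
    c=load(cam);p=c['pixels'];H=cv2.cvtColor(p,cv2.COLOR_BGR2HSV);h,s,v=[H[...,i].astype(int) for i in range(3)]
    C=np.array([.5409,.1906]);yw=.263
    u=np.array([np.cos(yw),np.sin(yw)]);n=np.array([-u[1],u[0]])
    def tr(q): d=q[:2]-C;return np.round(1000*np.array([d@u,d@n]),1)
    box=np.zeros(h.shape,bool)
    if cam=='top0': box[170:275,155:265]=1
    else: box[150:215,250:350]=1
    g=(h>50)&(h<85)&(s>110)&box
    print(cam)
    for a in comps(g,60):
        ys,xs=np.nonzero(a[2]); 
        for z in(.020,.028):
            pts=np.array([tr(ray(c,x,y,z)) for x,y in zip(xs,ys)]);r=cv2.minAreaRect(pts.astype(np.float32));print('green',z,a[0],r, )
        cl=cv2.morphologyEx(a[2].astype(np.uint8),cv2.MORPH_CLOSE,np.ones((9,9)))
        lm=(cl>0)&~a[2]&(s<70)
        for b in comps(lm,4):
            w=v[b[2]].astype(float);ys,xs=np.nonzero(b[2]);print('  lip',b[0],tr(ray(c,(xs*w).sum()/w.sum(),(ys*w).sum()/w.sum(),.030)))
    # tray footprint
    if cam=='top0':
        bg=np.median(p[100:300].reshape(-1,3),0);print(bg)
        lab=cv2.cvtColor(p,cv2.COLOR_BGR2LAB).astype(int)
        print([ (tuple(k),tr(ray(c,*k,.004))) for k in [(252,245),(184,263)]])
    for q in [(0,105),(0,-105),(0,0)]:
        pass
E
python3 m2.py | sed -n '/top0/,$p' | tail -25
```

```text
top0
yellow 81 [175.74074074 230.98765432] [0.51371301 0.29165529 0.014     ]
red 75 [242.18666667 213.96      ] [0.56814849 0.08957724 0.014     ]
tray [0.54093075 0.19061626 0.014     ] 0.20928153853230946 0.2631324233037406
inst 227 [ 22.  56. 109.] rectc (564.4865112304688, -229.44552612304688) (156.9171905517578, 12.33845329284668) mid [ 0.56448625 -0.22982496] yaw 0.01288267575943451 len 0.1568630227858288
inst 253 [44. 50. 63.] rectc (555.534423828125, -155.77561950683594) (160.442138671875, 19.30594253540039) mid [ 0.5556285  -0.15727144] yaw 0.11998558543243129 len 0.1604161575392578
inst 225 [84. 77. 76.] rectc (541.0206909179688, -82.34622955322266) (157.43817138671875, 20.92098045349121) mid [ 0.54102107 -0.08243052] yaw 0.094720629195277 len 0.15745296218948984
scene0
yellow 48 [309.85416667 162.14583333] [0.51749417 0.285309   0.014     ]
red 35 [291.54285714 198.65714286] [0.57324478 0.08596751 0.014     ]
tray [0.54536947 0.18563826 0.014     ] 0.20699072533676255 0.2727063135960171
inst 482 [84. 78. 80.] rectc (540.8233642578125, -82.56903839111328) (167.352005004882
[... 435 characters left out ...]
-0.008818650486743662 len 0.16765235950467247
top0
green 0.02 272 ((39.06173324584961, 0.19916534423828125), (14.1207857131958, 193.22427368164062), 0.20269595086574554)
green 0.028 272 ((38.46174621582031, -0.95068359375), (14.120905876159668, 192.12405395507812), 0.20389819145202637)
green 0.02 764 ((-78.56167602539062, -0.3122100830078125), (42.36786651611328, 193.21847534179688), 0.10997369885444641)
green 0.028 764 ((-78.4156494140625, -1.4822463989257812), (42.157100677490234, 192.09214782714844), 0.1475718766450882)
  lip 29 [-86.1 -61.9]
  lip 29 [-86.9  -1.2]
  lip 29 [-86.2  60.9]
[106. 121. 131.]
[((252, 245), array([ -99.6, -109.8])), ((184, 263), array([-101. ,  105.6]))]
scene0
```

```bash
cat > go.py <<'E'
import sys
from h import *
from scipy.spatial.transform import Rotation as Ro
C=np.array([.5410,.1902]);YW=.265
def tray(x,y): 
    c,s=np.cos(YW),np.sin(YW);return C+[c*x-s*y,s*x+c*y]
def cur():
    s=get_state();R=Ro.from_rotvec(s['tcp_rot']).as_matrix();return s,R
def plan(xy,z,yaw=None):
    s,R=cur();d=np.array([xy[0],xy[1],z])-s['tcp_pos'];
    w=np.arctan2(R[1,0],R[0,0]);dy=None if yaw is None else -(yaw-w)
    print('dp now-axes cm',(R.T@d*100).round(2),'norm',np.linalg.norm(d)*100,'toolyaw',dy,'worldyaw',round(w,4),'tilt',R[2,2].round(4))
    if yaw is not None:
        R2=R@Ro.from_rotvec([0,0,dy]).as_matrix();print('dp after-yaw axes',(R2.T@d*100).round(2))
def rep():
    s,R=cur();p=s['tcp_pos'];c,sn=np.cos(YW),np.sin(YW);d=p[:2]-C
    F=s['force'];print('t',round(s['time'],2),'tcp',p.round(4),'tray mm',round(1000*(c*d[0]+sn*d[1]),1),round(1000*(-sn*d[0]+c*d[1]),1),'z',round(p[2]*1000,1),'yaw',round(np.arctan2(R[1,0],R[0,0]),4),'grip',round(s['grip_width']*1000,1),'F tray',(round(c*F[0]+sn*F[1],1),round(-sn*F[0]+c*F[1],1),round(F[2],1)),'tau',s['ft_torque'].round(2))
E
python3 - <<'E'
from go import *
rep();plan((.541,-.0825),.10,.09)
c=load('top0')
print(ray(c,427,234,.13),ray(c,278,153,.07),tray(-20,62),tray(0,62))
E
```

```text
t 0.1 tcp [ 0.2374 -0.5778  0.2439] tray mm -494.2 -661.7 z 243.9 yaw 0.3898 grip 87.2 F tray (np.float64(-1.2), np.float64(0.6), np.float64(0.5)) tau [ 0.05 -0.05 -0.02]
dp now-axes cm [ 46.91 -34.26  14.42] norm 59.85343639547196 toolyaw 0.29979962004147365 worldyaw 0.3898 tilt -1.0
dp after-yaw axes [ 34.7  -46.59  14.42]
[ 0.51536107 -0.43480243  0.13      ] [ 0.74798018 -0.01745892  0.07      ] [-34.99922464  54.78774969] [-15.69737463  60.02593505]
```

```bash
python3 -m crank '{"dp":[[0,0,0],[0,0,0],[2.9,-3.9,0],[2.9,-3.9,0],[2.9,-3.9,0],[2.9,-3.9,0],[2.9,-3.9,0],[2.9,-3.9,0]],"yaw":[0.15,0.15,0,0,0,0,0,0],"claw":[100,100,80,60,60,60,60,60]}'; python3 -c "
from go import *
rep();plan((.541,-.0825),.10,.09)"
```

```text
time: 0.9
tcp_pos: [0.3904, -0.3276, 0.2444]
tcp_rot: [3.138, 0.141, -0.0]
force: [1.4, -1.2, -0.6]
grip_width: 0.0535
t 0.9 tcp [ 0.3904 -0.3276  0.2444] tray mm -281.0 -460.2 z 244.4 yaw 0.0897 grip 53.5 F tray (np.float64(1.0), np.float64(-1.5), np.float64(-0.6)) tau [ 0.04 -0.07 -0.01]
dp now-axes cm [ 17.2  -23.06  14.44] norm 32.18829454918653 toolyaw -0.0002602464685451944 worldyaw 0.0897 tilt -1.0
dp after-yaw axes [ 17.21 -23.06  14.44]
```

```bash
python3 -m crank '{"dp":[[2.5,-3.3,1],[2.5,-3.3,2],[2.5,-3.3,2],[2.5,-3.3,2],[2.5,-3.3,2],[2.5,-3.3,2],[2.2,-3.26,3.4],[0,0,0]],"yaw":[0,0,0,0,0,0,0,0],"claw":[50,50,50,50,50,50,50,50]}'; python3 -c "
from go import *
rep();plan((.541,-.0825),.028,.09)
grab('top','top1')"
```

```text
time: 1.7
tcp_pos: [0.5389, -0.0793, 0.0976]
tcp_rot: [-3.134, -0.153, 0.008]
force: [-0.8, 0.0, -0.5]
grip_width: 0.0439
t 1.7 tcp [ 0.5389 -0.0793  0.0976] tray mm -72.6 -259.6 z 97.6 yaw 0.0973 grip 43.9 F tray (np.float64(-0.8), np.float64(0.3), np.float64(-0.5)) tau [-0.01  0.05  0.03]
dp now-axes cm [0.21 0.37 6.96] norm 6.971444238523048 toolyaw 0.007293830066264051 worldyaw 0.0973 tilt -1.0
dp after-yaw axes [0.21 0.37 6.96]
```

```bash
python3 -m crank '{"dp":[[0,0,3],[0,0,2],[0,0,0],[0,0,0]],"yaw":[0,0,0,0],"claw":[50,50,50,50]}'; python3 -c "
from go import *
rep();plan((.541,-.0825),.027,.09)
c=grab('scene','scene1')
cv2.imwrite('pics/s1c.png',cv2.resize(c['pixels'][145:300,160:360],None,fx=3.8,fy=3.8,interpolation=cv2.INTER_CUBIC))"
```

```text
time: 2.15
tcp_pos: [0.5398, -0.0866, 0.0527]
tcp_rot: [3.138, 0.139, 0.0]
force: [0.4, -0.1, 0.8]
grip_width: 0.0433
t 2.15 tcp [ 0.5398 -0.0866  0.0527] tray mm -73.6 -266.8 z 52.7 yaw 0.0887 grip 43.3 F tray (np.float64(0.4), np.float64(-0.2), np.float64(0.8)) tau [-0.02 -0.02  0.04]
dp now-axes cm [ 0.15 -0.4   2.57] norm 2.6031865070830422 toolyaw -0.0013054018933359723 worldyaw 0.0887 tilt -1.0
dp after-yaw axes [ 0.15 -0.4   2.57]
```

View pics/s1c.png

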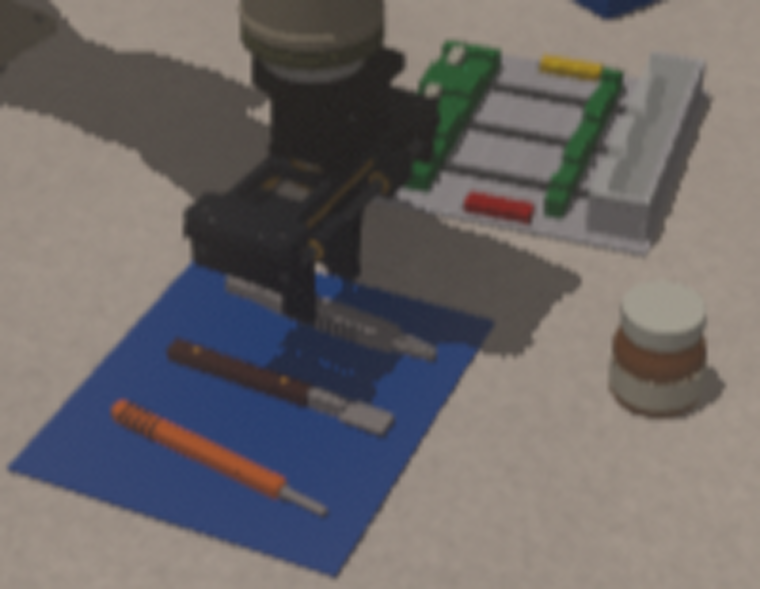

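```bash
python3 -m crank '{"dp":[[0.15,-0.4,1],[0,0,1.2],[0,0,0.3],[0,0,0],[0,0,0]],"yaw":[0,0,0,0,0],"claw":[50,50,50,50,50]}'; python3 -c "
from go import *
rep();plan((.541,-.0825),.027,.09)"
```

```text
time: 2.7
tcp_pos: [0.5407, -0.0814, 0.0265]
tcp_rot: [-3.138, -0.141, 0.001]
force: [0.4, -0.2, -0.0]
grip_width: 0.0438
t 2.7 tcp [ 0.5407 -0.0814  0.0265] tray mm -71.5 -262.0 z 26.5 yaw 0.09 grip 43.8 F tray (np.float64(0.3), np.float64(-0.3), np.float64(-0.0)) tau [ 0.11  0.09 -0.  ]
dp now-axes cm [ 0.02  0.11 -0.05] norm 0.12422484777385889 toolyaw 4.8985759450739796e-05 worldyaw 0.09 tilt -1.0
dp after-yaw axes [ 0.02  0.11 -0.05]
```

```bash
python3 -m crank '{"dp":[[0,0,0],[0,0,0],[0,0,0],[0,0,0],[0,0,0]],"yaw":[0,0,0,0,0],"claw":[0,0,0,0,0]}'; python3 -c "
from go import *
rep()"
```

```text
time: 3.2
tcp_pos: [0.5409, -0.0816, 0.0268]
tcp_rot: [3.138, 0.141, 0.0]
force: [-0.3, -0.6, -1.4]
grip_width: 0.0175
t 3.2 tcp [ 0.5409 -0.0816  0.0268] tray mm -71.3 -262.3 z 26.8 yaw 0.0897 grip 17.5 F tray (np.float64(-0.4), np.float64(-0.5), np.float64(-1.4)) tau [-0.01 -0.04  0.01]
```

```bash
python3 -m crank '{"dp":[[0,0,-2],[0,0,-3],[0,0,-2],[0,0,0]],"yaw":[0,0,-0.08,-0.095],"claw":[0,0,0,0]}'; python3 -c "
from go import *
rep();plan(tray(-.024,.062),.085,YW)"
```

```text
time: 3.6
tcp_pos: [0.5427, -0.0816, 0.0999]
tcp_rot: [3.112, 0.42, 0.007]
force: [0.2, -0.5, -1.0]
grip_width: 0.0173
t 3.6 tcp [ 0.5427 -0.0816  0.0999] tray mm -69.6 -262.8 z 99.9 yaw 0.2681 grip 17.3 F tray (np.float64(0.0), np.float64(-0.5), np.float64(-1.0)) tau [-0.07  0.   -0.  ]
dp now-axes cm [  4.65 -32.47   1.43] norm 32.8311154789788 toolyaw 0.0031107994932669247 worldyaw 0.2681 tilt -1.0
dp after-yaw axes [  4.55 -32.48   1.43]
```

```bash
python3 -m crank '{"dp":[[0.6,-4.2,0],[0.6,-4.8,0],[0.7,-4.8,0],[0.7,-4.8,0],[0.7,-4.8,0],[0.7,-4.8,0],[0.65,-4.27,0],[0,0,0]],"yaw":[0,0,0,0,0,0,0,0],"claw":[0,0,0,0,0,0,0,0]}';python3 -m crank '{"dp":[[0,0,0],[0,0,1]],"yaw":[0,0],"claw":[0,0]}'; python3 -c "
from go import *
rep();plan(tray(-.024,.062),.075,YW)
c=grab('scene','scene2')
cv2.imwrite('pics/s2c.png',cv2.resize(c['pixels'][110:265,200:400],None,fx=3.8,fy=3.8,interpolation=cv2.INTER_CUBIC))
c=grab('top','top2')
cv2.imwrite('pics/t2c.png',cv2.resize(c['pixels'][160:275,130:300],None,fx=4.5,fy=4.5,interpolation=cv2.INTER_CUBIC))"
```

```text
time: 4.4
tcp_pos: [0.4983, 0.2514, 0.0973]
tcp_rot: [-3.108, -0.428, -0.0]
force: [-1.8, -0.1, -0.1]
grip_width: 0.0179
time: 4.6
tcp_pos: [0.5019, 0.2431, 0.0873]
tcp_rot: [3.114, 0.412, 0.003]
force: [-0.5, -0.9, -0.9]
grip_width: 0.0175
t 4.6 tcp [0.5019 0.2431 0.0873] tray mm -23.9 61.3 z 87.3 yaw 0.2633 grip 17.5 F tray (np.float64(-0.7), np.float64(-0.7), np.float64(-0.9)) tau [ 0.05 -0.1   0.  ]
dp now-axes cm [-0.01 -0.07  1.23] norm 1.2357928197752914 toolyaw -0.0017000990707522479 worldyaw 0.2633 tilt -1.0
dp after-yaw axes [-0.01 -0.07  1.23]
```

View pics/s2c.png

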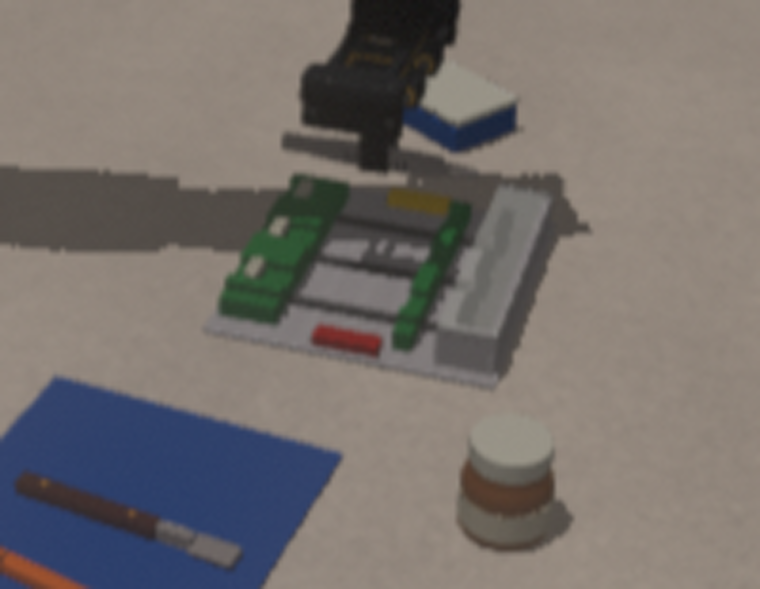

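View pics/t2c.png

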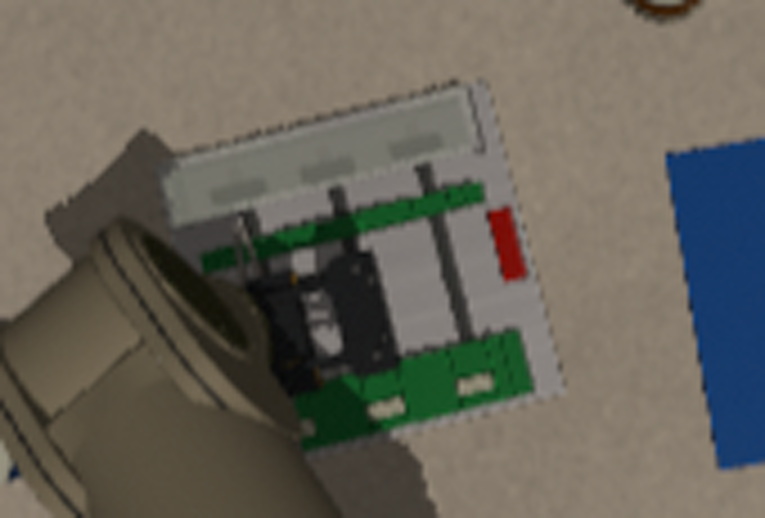

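```bash
python3 -m crank '{"dp":[[0,0,1.2],[0,0,1],[0,0,0.5],[0,0,0],[0,0,0]],"yaw":[0,0,0,0,0],"claw":[0,0,0,0,0]}'; python3 -c "
from go import *
rep();plan(tray(-.024,.062),.0545,YW)"
```

```text
time: 5.2
tcp_pos: [0.5008, 0.2441, 0.0598]
tcp_rot: [-3.114, -0.415, 0.0]
force: [0.1, 0.0, -0.7]
grip_width: 0.0176
t 5.2 tcp [0.5008 0.2441 0.0598] tray mm -24.7 62.5 z 59.8 yaw 0.2649 grip 17.6 F tray (np.float64(0.1), np.float64(-0.0), np.float64(-0.7)) tau [ 0.02  0.02 -0.01]
dp now-axes cm [0.07 0.05 0.53] norm 0.5377828471123345 toolyaw -0.00013122980637630954 worldyaw 0.2649 tilt -1.0
dp after-yaw axes [0.07 0.05 0.53]
```

```bash
python3 -m crank '{"dp":[[0,0,0.4],[0,0,0.2],[0,0,0.1],[0,0,0.1],[0,0,0]],"yaw":[0,0,0,0,0],"claw":[0,0,0,0,0]}'; python3 -c "
from go import *
rep()";python3 -m crank '{"dp":[[0,0,0.1],[0,0,0.1],[0,0,0]],"yaw":[0,0,0],"claw":[0,0,0]}'; python3 -c "
from go import *
rep()"
```

```text
time: 5.7
tcp_pos: [0.5008, 0.244, 0.0521]
tcp_rot: [3.114, 0.415, 0.0]
force: [-1.1, -0.2, 3.1]
grip_width: 0.0177
t 5.7 tcp [0.5008 0.244  0.0521] tray mm -24.7 62.4 z 52.1 yaw 0.2647 grip 17.7 F tray (np.float64(-1.1), np.float64(0.1), np.float64(3.1)) tau [-0.27  0.5   0.06]
time: 6.0
tcp_pos: [0.501, 0.244, 0.0499]
tcp_rot: [-3.114, -0.415, -0.001]
force: [-0.1, -0.1, 3.9]
grip_width: 0.0177
t 6.0 tcp [0.501  0.244  0.0499] tray mm -24.5 62.4 z 49.9 yaw 0.2648 grip 17.7 F tray (np.float64(-0.1), np.float64(-0.1), np.float64(3.9)) tau [-0.12  0.27  0.03]
```

```bash
python3 -m crank '{"dp":[[0,0,0.1],[0,0,0.05],[0,0,0]],"yaw":[0,0,0],"claw":[0,0,0]}'; python3 -c "
from go import *
rep()";python3 -m crank '{"dp":[[0,0,0.05],[0,0,0.05],[0,0,0]],"yaw":[0,0,0],"claw":[0,0,0]}'; python3 -c "
from go import *
rep()
c=grab('scene','scene3')
cv2.imwrite('pics/s3c.png',cv2.resize(c['pixels'][130:230,230:370],None,fx=5.5,fy=5.5,interpolation=cv2.INTER_CUBIC))"
```

```text
time: 6.3
tcp_pos: [0.5011, 0.2441, 0.0484]
tcp_rot: [-3.114, -0.415, -0.001]
force: [1.4, 0.4, 4.4]
grip_width: 0.0178
t 6.3 tcp [0.5011 0.2441 0.0484] tray mm -24.4 62.4 z 48.4 yaw 0.2647 grip 17.8 F tray (np.float64(1.5), np.float64(-0.0), np.float64(4.4)) tau [-0.06 -0.03 -0.  ]
time: 6.6
tcp_pos: [0.5011, 0.244, 0.0474]
tcp_rot: [-3.114, -0.415, -0.001]
force: [2.1, 0.9, 4.4]
grip_width: 0.0177
t 6.6 tcp [0.5011 0.244  0.0474] tray mm -24.4 62.4 z 47.4 yaw 0.2647 grip 17.7 F tray (np.float64(2.3), np.float64(0.3), np.float64(4.4)) tau [ 0.03 -0.29  0.06]
```

View pics/s3c.png

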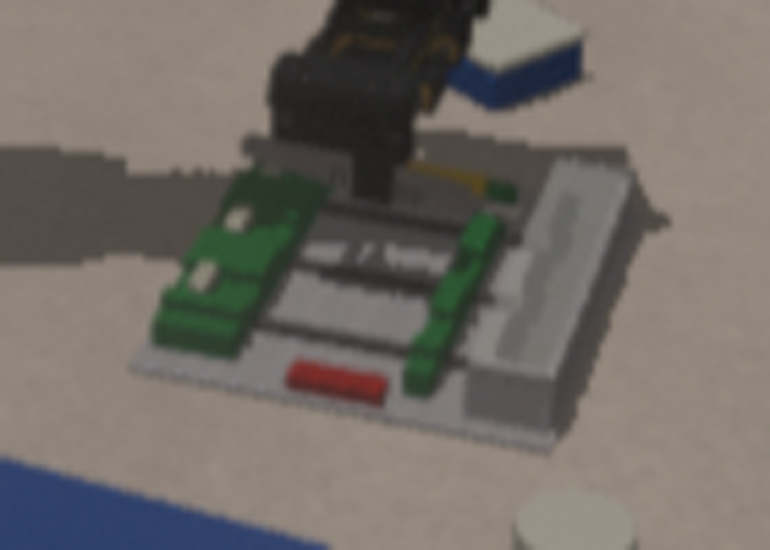

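```bash
python3 -m crank '{"dp":[[0.3,0,0],[0.3,0,0],[0.3,0,0],[0.2,0,0],[0,0,0]],"yaw":[0,0,0,0,0],"claw":[0,0,0,0,0]}'; python3 -c "
from go import *
rep()";python3 -m crank '{"dp":[[0.2,0,0],[0.1,0,0],[0,0,0]],"yaw":[0,0,0],"claw":[0,0,0]}'; python3 -c "
from go import *
rep()"
```

```text
time: 7.15
tcp_pos: [0.5115, 0.2469, 0.047]
tcp_rot: [3.114, 0.415, -0.0]
force: [0.9, 1.1, 0.4]
grip_width: 0.0181
t 7.15 tcp [0.5115 0.2469 0.047 ] tray mm -13.6 62.4 z 47.0 yaw 0.2647 grip 18.1 F tray (np.float64(1.2), np.float64(0.8), np.float64(0.4)) tau [-0.01  0.15  0.  ]
time: 7.45
tcp_pos: [0.5145, 0.2476, 0.0472]
tcp_rot: [3.114, 0.415, 0.0]
force: [0.0, 0.5, -0.2]
grip_width: 0.0179
t 7.45 tcp [0.5145 0.2476 0.0472] tray mm -10.5 62.3 z 47.2 yaw 0.2647 grip 17.9 F tray (np.float64(0.2), np.float64(0.5), np.float64(-0.2)) tau [ 0.03 -0.02 -0.01]
```

```bash
for i in 1; do python3 -m crank '{"dp":[[0.2,0,0],[0.1,0,0],[0,0,0]],"yaw":[0,0,0],"claw":[0,0,0]}' >/dev/null; python3 -c "
from go import *
rep()"; done;python3 -m crank '{"dp":[[0.1,0,0],[0.1,0,0],[0,0,0]],"yaw":[0,0,0],"claw":[0,0,0]}'>/dev/null; python3 -c "
from go import *
rep()"
```

```text
t 7.75 tcp [0.5174 0.2484 0.0473] tray mm -7.5 62.3 z 47.3 yaw 0.2647 grip 17.7 F tray (np.float64(0.1), np.float64(0.4), np.float64(-1.0)) tau [ 0.01  0.   -0.  ]
t 8.05 tcp [0.5193 0.2489 0.0473] tray mm -5.6 62.4 z 47.3 yaw 0.2647 grip 17.9 F tray (np.float64(-0.0), np.float64(0.5), np.float64(-0.8)) tau [-0.02  0.    0.  ]
```

```bash
python3 -m crank '{"dp":[[0.1,0,0],[0.1,0,0],[0,0,0]],"yaw":[0,0,0],"claw":[0,0,0]}' >/dev/null; python3 -c "
from go import *
rep()"; python3 -m crank '{"dp":[[0.1,0,0],[0.1,0,0],[0,0,0]],"yaw":[0,0,0],"claw":[0,0,0]}'>/dev/null; python3 -c "
from go import *
rep()"
```

```text
t 8.35 tcp [0.5206 0.2494 0.0471] tray mm -4.2 62.4 z 47.1 yaw 0.2649 grip 17.7 F tray (np.float64(-2.8), np.float64(-0.6), np.float64(0.1)) tau [-0.23  0.64  0.03]
t 8.65 tcp [0.5226 0.2499 0.0471] tray mm -2.1 62.4 z 47.1 yaw 0.2649 grip 17.3 F tray (np.float64(-4.6), np.float64(0.4), np.float64(0.2)) tau [-0.29  1.01 -0.03]
```

```bash
python3 -m crank '{"dp":[[0.1,0,0],[0.1,0,0],[0,0,0]],"yaw":[0,0,0],"claw":[0,0,0]}' >/dev/null; python3 -c "
from go import *
rep()"; python3 -m crank '{"dp":[[0.1,0,0],[0.05,0,0],[0,0,0]],"yaw":[0,0,0],"claw":[0,0,0]}'>/dev/null; python3 -c "
from go import *
rep()"
```

```text
t 8.95 tcp [0.5243 0.2504 0.047 ] tray mm -0.4 62.4 z 47.0 yaw 0.2649 grip 17.6 F tray (np.float64(-5.9), np.float64(-0.4), np.float64(0.5)) tau [-0.36  1.29  0.03]
t 9.25 tcp [0.5255 0.2507 0.0469] tray mm 0.9 62.5 z 46.9 yaw 0.265 grip 17.5 F tray (np.float64(-7.4), np.float64(-0.2), np.float64(1.3)) tau [-0.44  1.46 -0.02]
```

```bash
python3 -m crank '{"dp":[[0.1,0,0],[0.05,0,0],[0,0,0]],"yaw":[0,0,0],"claw":[0,0,0]}' >/dev/null; python3 -c "
from go import *
rep()"; python3 -m crank '{"dp":[[0.05,0,0],[0.03,0,0],[0,0,0]],"yaw":[0,0,0],"claw":[0,0,0]}'>/dev/null; python3 -c "
from go import *
rep()"
```

```text
t 9.55 tcp [0.5267 0.2511 0.0468] tray mm 2.1 62.5 z 46.8 yaw 0.2651 grip 17.8 F tray (np.float64(-7.2), np.float64(0.8), np.float64(1.0)) tau [-0.48  1.66 -0.01]
t 9.85 tcp [0.5273 0.2512 0.0468] tray mm 2.8 62.5 z 46.8 yaw 0.2651 grip 17.8 F tray (np.float64(-8.6), np.float64(-0.7), np.float64(1.0)) tau [-0.53  1.76  0.01]
```

```bash
python3 -m crank '{"dp":[[0,0,0.1],[0,0,0.1],[0,0,0]],"yaw":[0,0,0],"claw":[0,0,0]}' >/dev/null; python3 -c "
from go import *
rep()"; python3 -m crank '{"dp":[[0,0,0.1],[0,0,0.05],[0,0,0]],"yaw":[0,0,0],"claw":[0,0,0]}'>/dev/null; python3 -c "
from go import *
rep()
c=grab('scene','scene4')
cv2.imwrite('pics/s4c.png',cv2.resize(c['pixels'][130:230,230:370],None,fx=5.5,fy=5.5,interpolation=cv2.INTER_CUBIC))"
```

```text
t 10.15 tcp [0.5274 0.2513 0.0449] tray mm 2.9 62.6 z 44.9 yaw 0.2652 grip 17.5 F tray (np.float64(-8.8), np.float64(-0.2), np.float64(3.3)) tau [-0.55  1.71  0.03]
t 10.45 tcp [0.5275 0.2514 0.0439] tray mm 3.0 62.6 z 43.9 yaw 0.2652 grip 17.7 F tray (np.float64(-10.6), np.float64(-0.7), np.float64(5.9)) tau [-0.66  2.01 -0.06]
```

View pics/s4c.png

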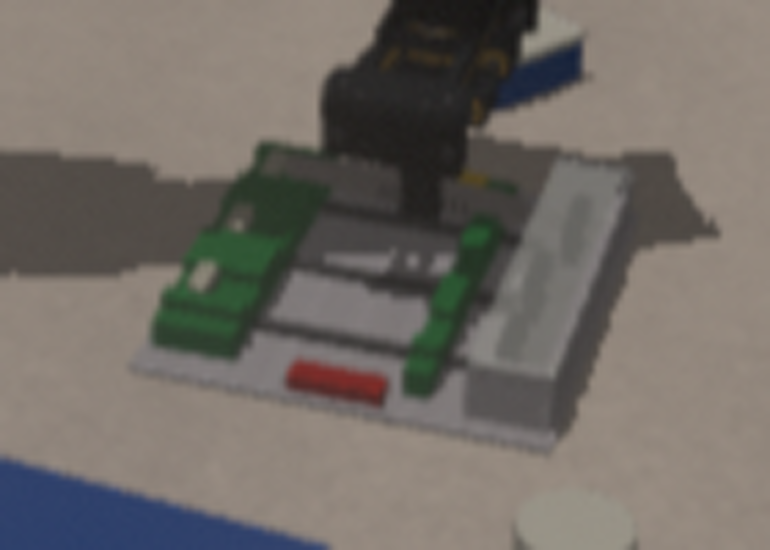

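```bash
python3 -m crank '{"dp":[[0,0,0.07],[0,0,0.05],[0,0,0]],"yaw":[0,0,0],"claw":[0,0,0]}' >/dev/null; python3 -c "
from go import *
rep()"; python3 -m crank '{"dp":[[0,0,0.05],[0,0,0.03],[0,0,0]],"yaw":[0,0,0],"claw":[0,0,0]}'>/dev/null; python3 -c "
from go import *
rep()"
```

```text
t 10.8 tcp [0.5275 0.2514 0.0431] tray mm 3.0 62.6 z 43.1 yaw 0.2652 grip 17.8 F tray (np.float64(-12.5), np.float64(-1.3), np.float64(10.7)) tau [-0.89  2.44 -0.05]
t 11.1 tcp [0.5276 0.2514 0.0424] tray mm 3.1 62.6 z 42.4 yaw 0.2651 grip 18.0 F tray (np.float64(-11.9), np.float64(-1.6), np.float64(12.8)) tau [-0.93  2.43 -0.09]
```

```bash
python3 -m crank '{"dp":[[0,0,0],[0,0,0],[0,0,0],[0,0,0]],"yaw":[0,0,0,0],"claw":[35,35,35,35]}' >/dev/null; python3 -c "
from go import *
rep()"; python3 -m crank '{"dp":[[0,0,-1],[0,0,-4],[0,0,-4],[-3,0,-3],[-4,2,-2],[-4,2,-2],[0,0,0]],"yaw":[0,0,0,0,0,0,0],"claw":[35,35,35,35,35,35,35]}'>/dev/null; python3 -c "
from go import *
rep()
c=grab('scene','scene5')
cv2.imwrite('pics/s5c.png',cv2.resize(c['pixels'][130:230,230:370],None,fx=5.5,fy=5.5,interpolation=cv2.INTER_CUBIC))
c=grab('top','top5')
cv2.imwrite('pics/t5c.png',cv2.resize(c['pixels'][160:275,130:300],None,fx=4.5,fy=4.5,interpolation=cv2.INTER_CUBIC))"
```

```text
t 11.5 tcp [0.529  0.2516 0.0419] tray mm 4.5 62.4 z 41.9 yaw 0.2646 grip 29.5 F tray (np.float64(1.3), np.float64(-0.1), np.float64(-0.6)) tau [-0.02  0.04 -0.02]
t 12.2 tcp [0.4316 0.1818 0.2056] tray mm -107.8 20.5 z 205.6 yaw 0.2629 grip 30.5 F tray (np.float64(0.7), np.float64(0.8), np.float64(0.1)) tau [ 0.03 -0.03  0.06]
```

View pics/s5c.png

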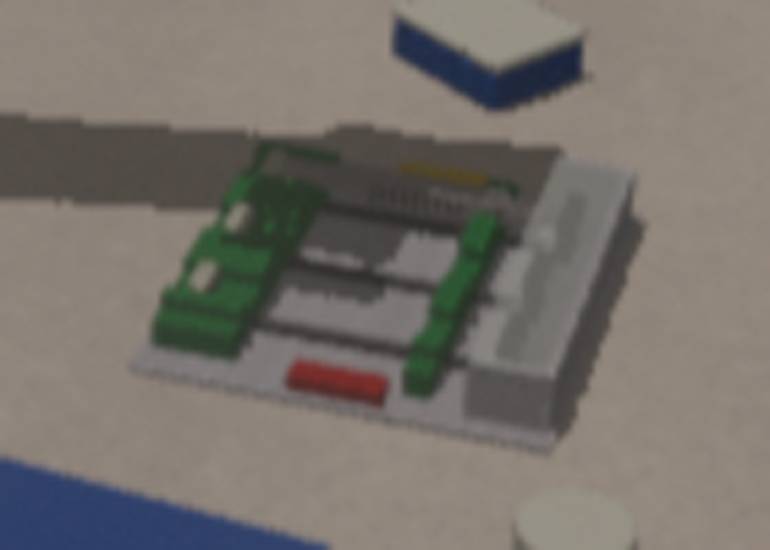

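View pics/t5c.png

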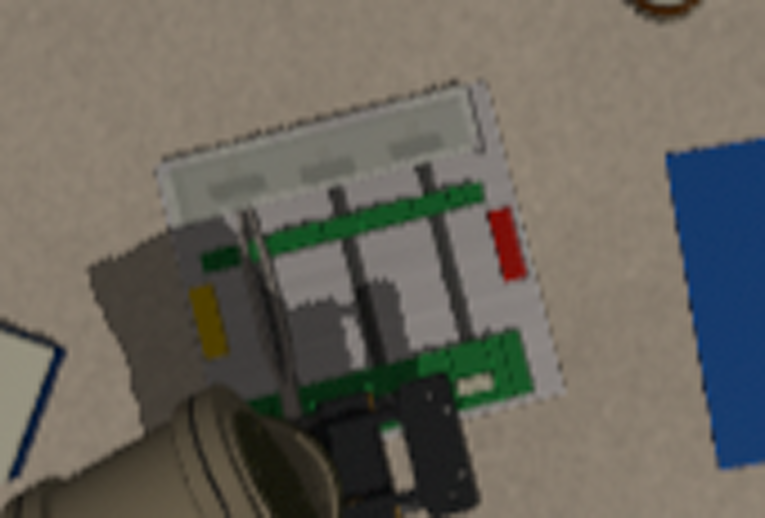

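```bash
python3 -c "
from go import *
plan((.5645,-.230),.10,.01)"
```

```text
dp now-axes cm [ 1.84 43.35 10.41] norm 44.616761001368275 toolyaw 0.253683230839179 worldyaw 0.2637 tilt -1.0
dp after-yaw axes [12.66 41.5  10.41]
```

```bash
python3 -m crank '{"dp":[[0,0,0],[0,0,0],[1.4,4.6,0.5],[1.4,4.6,1],[1.4,4.6,1],[1.4,4.6,1],[1.4,4.6,1],[1.4,4.6,1]],"yaw":[0.127,0.127,0,0,0,0,0,0],"claw":[45,45,45,45,45,45,45,45]}' >/dev/null;python3 -m crank '{"dp":[[1.4,4.6,1],[1.4,4.6,1],[1.46,4.7,1.1],[0,0,1.8],[0,0,0],[0,0,0]],"yaw":[0,0,0,0,0,0],"claw":[45,45,45,45,45,45]}' >/dev/null; python3 -c "
from go import *
rep();plan((.5645,-.230),.027,.01)
c=grab('scene','scene6')
cv2.imwrite('pics/s6c.png',cv2.resize(c['pixels'][130:230,230:370],None,fx=5.5,fy=5.5,interpolation=cv2.INTER_CUBIC))
c=grab('top','top6')
cv2.imwrite('pics/t6c.png',cv2.resize(c['pixels'][160:275,130:300],None,fx=4.5,fy=4.5,interpolation=cv2.INTER_CUBIC))"
```

```text
t 13.7 tcp [ 0.5642 -0.2272  0.097 ] tray mm -86.9 -409.0 z 97.0 yaw 0.0129 grip 39.1 F tray (np.float64(-0.2), np.float64(-0.3), np.float64(-0.3)) tau [ 0.04  0.04 -0.04]
dp now-axes cm [0.03 0.29 7.  ] norm 7.001436875056467 toolyaw 0.002884814692491182 worldyaw 0.0129 tilt -1.0
dp after-yaw axes [0.03 0.29 7.  ]
```

View pics/s6c.png

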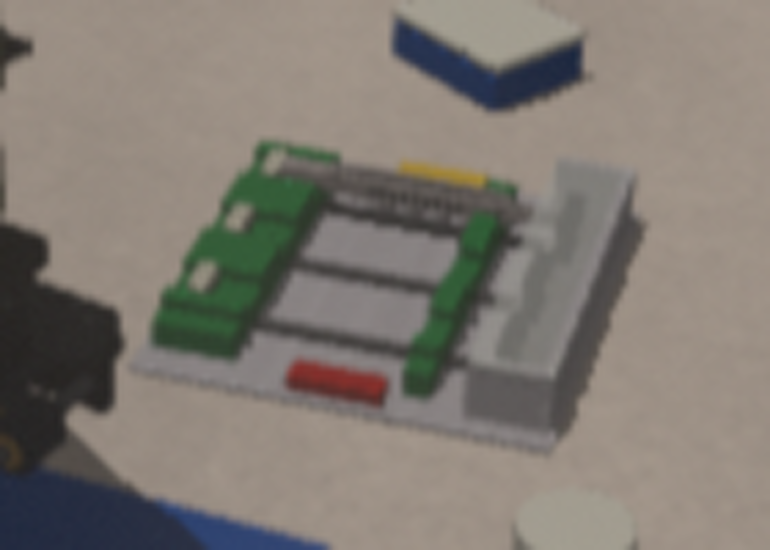

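View pics/t6c.png

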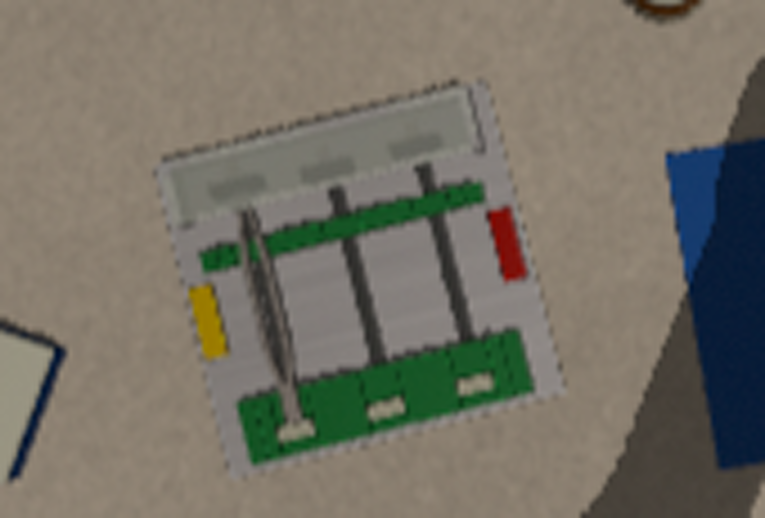

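```bash
python3 -m crank '{"dp":[[0,0.29,2],[0,0,3],[0,0,0],[0,0,0]],"yaw":[0,0,0,0],"claw":[45,45,45,45]}' >/dev/null; python3 -c "
from go import *
rep();plan((.5645,-.230),.027,.01)"
```

```text
t 14.2 tcp [ 0.5643 -0.2312  0.049 ] tray mm -87.9 -412.8 z 49.0 yaw 0.012 grip 39.2 F tray (np.float64(0.6), np.float64(0.2), np.float64(1.4)) tau [ 0.07 -0.01  0.03]
dp now-axes cm [ 0.02 -0.12  2.2 ] norm 2.2028824919030687 toolyaw 0.001958435536525643 worldyaw 0.012 tilt -1.0
dp after-yaw axes [ 0.02 -0.12  2.2 ]
```

```bash
python3 -m crank '{"dp":[[0,-0.1,1],[0,0,1],[0,0,0.2],[0,0,0],[0,0,0],[0,0,0],[0,0,0],[0,0,0]],"yaw":[0,0,0,0,0,0,0,0],"claw":[45,45,45,45,0,0,0,0]}' >/dev/null; python3 -c "
from go import *
rep()"
```

```text
t 15.0 tcp [ 0.5645 -0.231   0.0266] tray mm -87.6 -412.7 z 26.6 yaw 0.0109 grip 14.9 F tray (np.float64(0.1), np.float64(1.4), np.float64(5.3)) tau [ 0.35  0.03 -0.02]
```

```bash
python3 -m crank '{"dp":[[0,0,0],[0,0,0]],"yaw":[0,0],"claw":[0,0]}' >/dev/null; python3 -c "
from go import *
rep()"
```

```text
t 15.2 tcp [ 0.5645 -0.231   0.0265] tray mm -87.6 -412.6 z 26.5 yaw 0.011 grip 12.1 F tray (np.float64(0.5), np.float64(0.7), np.float64(5.5)) tau [ 0.16  0.   -0.01]
```

```bash
python3 -m crank '{"dp":[[0,0,-2],[0,0,-3],[0,0,-2],[0,0,0]],"yaw":[0,0,-0.127,-0.127],"claw":[0,0,0,0]}'>/dev/null; python3 -c "
from go import *
rep();plan(tray(-.024,0),.085,YW)"
```

```text
t 15.6 tcp [ 0.5654 -0.2315  0.099 ] tray mm -86.9 -413.4 z 99.0 yaw 0.2698 grip 11.3 F tray (np.float64(-0.3), np.float64(-0.4), np.float64(-0.8)) tau [ 0.   -0.02 -0.02]
dp now-axes cm [  6.48 -41.31   1.29] norm 41.837712829438516 toolyaw 0.004820761680228658 worldyaw 0.2698 tilt -1.0
dp after-yaw axes [  6.28 -41.34   1.29]
```

```bash
python3 -m crank '{"dp":[[0.6,-4.2,0],[0.7,-4.8,0],[0.7,-4.8,0],[0.7,-4.8,0],[0.7,-4.8,0],[0.7,-4.8,0],[0.7,-4.8,0],[0.8,-4.6,0]],"yaw":[0,0,0,0,0,0,0,0],"claw":[0,0,0,0,0,0,0,0]}' >/dev/null;python3 -m crank '{"dp":[[0.7,-3.74,0],[0,0,1],[0,0,0],[0,0,0]],"yaw":[0,0,0,0],"claw":[0,0,0,0]}'>/dev/null; python3 -c "
from go import *
rep();plan(tray(-.024,.0),.058,YW)"
```

```text
t 16.8 tcp [0.5165 0.183  0.0855] tray mm -25.6 -0.5 z 85.5 yaw 0.2634 grip 11.7 F tray (np.float64(-0.2), np.float64(-0.5), np.float64(-1.2)) tau [-0.04 -0.04 -0.02]
dp now-axes cm [ 0.16 -0.05  2.75] norm 2.752628034473466 toolyaw -0.0016107882580961297 worldyaw 0.2634 tilt -1.0
dp after-yaw axes [ 0.16 -0.05  2.75]
```

```bash
python3 -m crank '{"dp":[[0.1,-0.05,1.5],[0,0,1],[0,0,0.5],[0,0,0.1],[0,0,0],[0,0,0]],"yaw":[0,0,0,0,0,0],"claw":[0,0,0,0,0,0]}' >/dev/null; python3 -c "
from go import *
rep()";python3 -m crank '{"dp":[[0,0,0.1],[0,0,0.1],[0,0,0.1],[0,0,0]],"yaw":[0,0,0,0],"claw":[0,0,0,0]}'>/dev/null; python3 -c "
from go import *
rep()"
```

```text
t 17.4 tcp [0.5175 0.1854 0.0553] tray mm -23.9 1.5 z 55.3 yaw 0.2648 grip 11.8 F tray (np.float64(0.6), np.float64(0.2), np.float64(0.1)) tau [ 0.06 -0.02  0.04]
t 17.8 tcp [0.5175 0.1853 0.0521] tray mm -24.0 1.4 z 52.1 yaw 0.2647 grip 11.7 F tray (np.float64(-0.2), np.float64(-0.0), np.float64(2.2)) tau [-0.09  0.13 -0.01]
```

```bash
python3 -m crank '{"dp":[[0,0.1,0.05],[0,0,0.1],[0,0,0.1],[0,0,0]],"yaw":[0,0,0,0],"claw":[0,0,0,0]}' >/dev/null; python3 -c "
from go import *
rep()";python3 -m crank '{"dp":[[0,0,0.1],[0,0,0.1],[0,0,0]],"yaw":[0,0,0],"claw":[0,0,0]}'>/dev/null; python3 -c "
from go import *
rep()"
```

```text
t 18.2 tcp [0.5178 0.1847 0.0496] tray mm -23.8 0.8 z 49.6 yaw 0.2649 grip 11.9 F tray (np.float64(1.6), np.float64(1.9), np.float64(3.8)) tau [ 0.52  0.11 -0.13]
t 18.5 tcp [0.5178 0.1843 0.0474] tray mm -23.9 0.4 z 47.4 yaw 0.2648 grip 11.7 F tray (np.float64(2.4), np.float64(2.7), np.float64(3.5)) tau [ 0.58 -0.23 -0.17]
```

```bash
python3 -m crank '{"dp":[[0.3,0,0],[0.3,0,0],[0.3,0,0],[0.2,0,0],[0,0,0]],"yaw":[0,0,0,0,0],"claw":[0,0,0,0,0]}'>/dev/null; python3 -c "
from go import *
rep()";python3 -m crank '{"dp":[[0.2,0,0],[0.1,0,0],[0,0,0]],"yaw":[0,0,0],"claw":[0,0,0]}'>/dev/null; python3 -c "
from go import *
rep()"
```

```text
t 19.0 tcp [0.5285 0.187  0.0472] tray mm -12.9 0.2 z 47.2 yaw 0.2646 grip 11.9 F tray (np.float64(0.6), np.float64(-0.6), np.float64(0.0)) tau [-0.04  0.01  0.02]
t 19.3 tcp [0.5312 0.188  0.0474] tray mm -10.0 0.4 z 47.4 yaw 0.2648 grip 11.7 F tray (np.float64(0.3), np.float64(0.3), np.float64(-0.0)) tau [ 0.02 -0.03 -0.  ]
```

```bash
python3 -m crank '{"dp":[[0.1,0,0],[0.1,0,0],[0,0,0]],"yaw":[0,0,0],"claw":[0,0,0]}'>/dev/null; python3 -c "
from go import *
rep()";python3 -m crank '{"dp":[[0.1,0,0],[0.1,0,0],[0,0,0]],"yaw":[0,0,0],"claw":[0,0,0]}'>/dev/null; python3 -c "
from go import *
rep()";python3 -m crank '{"dp":[[0.1,0,0],[0.1,0,0],[0,0,0]],"yaw":[0,0,0],"claw":[0,0,0]}'>/dev/null; python3 -c "
from go import *
rep()"
```

```text
t 19.6 tcp [0.5331 0.1885 0.0474] tray mm -8.1 0.4 z 47.4 yaw 0.2648 grip 11.8 F tray (np.float64(-0.5), np.float64(-0.3), np.float64(-1.1)) tau [0.02 0.03 0.03]
t 19.9 tcp [0.5348 0.1889 0.0473] tray mm -6.3 0.4 z 47.3 yaw 0.2647 grip 11.7 F tray (np.float64(-1.0), np.float64(-0.4), np.float64(-0.3)) tau [-0.08  0.29  0.01]
t 20.2 tcp [0.5364 0.1894 0.0472] tray mm -4.6 0.4 z 47.2 yaw 0.2648 grip 11.5 F tray (np.float64(-4.3), np.float64(-0.1), np.float64(1.0)) tau [-0.27  1.03  0.03]
```

```bash
python3 -m crank '{"dp":[[0.1,0,0],[0.1,0,0],[0,0,0]],"yaw":[0,0,0],"claw":[0,0,0]}'>/dev/null; python3 -c "
from go import *
rep()";python3 -m crank '{"dp":[[0.1,0,0],[0.1,0,0],[0,0,0]],"yaw":[0,0,0],"claw":[0,0,0]}'>/dev/null; python3 -c "
from go import *
rep()"
```

```text
t 20.5 tcp [0.5382 0.1899 0.0471] tray mm -2.8 0.4 z 47.1 yaw 0.2649 grip 11.8 F tray (np.float64(-6.6), np.float64(-0.0), np.float64(1.1)) tau [-0.27  1.16 -0.02]
t 20.8 tcp [0.5398 0.1903 0.0469] tray mm -1.2 0.4 z 46.9 yaw 0.265 grip 11.7 F tray (np.float64(-6.9), np.float64(-1.1), np.float64(1.3)) tau [-0.4   1.41 -0.  ]
```

```bash
python3 -m crank '{"dp":[[0.1,0,0],[0.05,0,0],[0,0,0]],"yaw":[0,0,0],"claw":[0,0,0]}'>/dev/null; python3 -c "
from go import *
rep()";python3 -m crank '{"dp":[[0.05,0,0],[0.05,0,0],[0,0,0]],"yaw":[0,0,0],"claw":[0,0,0]}'>/dev/null; python3 -c "
from go import *
rep()"
```

```text
t 21.1 tcp [0.5409 0.1906 0.0469] tray mm 0.0 0.4 z 46.9 yaw 0.265 grip 11.5 F tray (np.float64(-8.0), np.float64(-1.1), np.float64(1.3)) tau [-0.47  1.58 -0.03]
t 21.4 tcp [0.5417 0.1908 0.0468] tray mm 0.9 0.4 z 46.8 yaw 0.265 grip 11.4 F tray (np.float64(-8.7), np.float64(0.6), np.float64(1.8)) tau [-0.44  1.77 -0.05]
```

```bash
python3 -m crank '{"dp":[[0,0,0.1],[0,0,0.1],[0,0,0.1],[0,0,0]],"yaw":[0,0,0,0],"claw":[0,0,0,0]}'>/dev/null; python3 -c "
from go import *
rep()";python3 -m crank '{"dp":[[0,0,0.1],[0,0,0.05],[0,0,0]],"yaw":[0,0,0],"claw":[0,0,0]}'>/dev/null; python3 -c "
from go import *
rep()"
```

```text
t 21.8 tcp [0.5418 0.1907 0.0438] tray mm 0.9 0.3 z 43.8 yaw 0.2649 grip 11.5 F tray (np.float64(-8.2), np.float64(-0.7), np.float64(2.8)) tau [-0.49  1.65 -0.05]
t 22.1 tcp [0.5419 0.1908 0.0428] tray mm 1.1 0.4 z 42.8 yaw 0.2649 grip 11.6 F tray (np.float64(-10.3), np.float64(-1.1), np.float64(6.3)) tau [-0.64  1.89 -0.08]
```

```bash
python3 -m crank '{"dp":[[0,0,0.06],[0,0,0.05],[0,0,0]],"yaw":[0,0,0],"claw":[0,0,0]}'>/dev/null; python3 -c "
from go import *
rep()";python3 -m crank '{"dp":[[0,0,0.05],[0,0,0],[0,0,0]],"yaw":[0,0,0],"claw":[0,0,0]}'>/dev/null; python3 -c "
from go import *
rep()"
```

```text
t 22.4 tcp [0.542  0.1908 0.0421] tray mm 1.1 0.4 z 42.1 yaw 0.2648 grip 11.4 F tray (np.float64(-12.9), np.float64(-1.3), np.float64(11.5)) tau [-0.85  2.39 -0.02]
t 22.7 tcp [0.542  0.1908 0.0421] tray mm 1.1 0.4 z 42.1 yaw 0.2649 grip 11.7 F tray (np.float64(-15.1), np.float64(-1.6), np.float64(17.0)) tau [-1.05  2.86 -0.03]
```

```bash
python3 -m crank '{"dp":[[0,0,0],[0,0,0],[0,0,0],[0,0,-1],[0,0,-3],[0,0,-3],[0,0,-2],[0,0,0]],"yaw":[0,0,0,0,0,0,0,0],"claw":[35,35,35,35,35,35,35,35]}'>/dev/null; python3 -c "
from go import *
rep();plan((.5555,-.1573),.09,.115)"
```

```text
t 23.5 tcp [0.5449 0.1921 0.1352] tray mm 4.3 0.8 z 135.2 yaw 0.2648 grip 30.3 F tray (np.float64(0.9), np.float64(0.3), np.float64(-1.1)) tau [ 0.06 -0.04  0.01]
dp now-axes cm [-8.15 34.    4.46] norm 35.24882966747728 toolyaw 0.14982977822258348 worldyaw 0.2648 tilt -1.0
dp after-yaw axes [-2.99 34.84  4.46]
```

```bash
python3 -m crank '{"dp":[[0,0,0],[-0.4,4.6,0.6],[-0.4,4.6,0.6],[-0.4,4.6,0.6],[-0.4,4.6,0.6],[-0.4,4.6,0.6],[-0.5,4.6,0.6],[-0.5,4.6,0.6]],"yaw":[0.15,0,0,0,0,0,0,0],"claw":[45,45,45,45,45,45,45,45]}'>/dev/null;python3 -m crank '{"dp":[[0,2.6,0.3],[0,0,0],[0,0,0]],"yaw":[0,0,0],"claw":[45,45,45]}'>/dev/null; python3 -c "
from go import *
rep();plan((.5555,-.1573),.045,.115)
c=grab('scene','scene7')
cv2.imwrite('pics/s7c.png',cv2.resize(c['pixels'][130:230,230:370],None,fx=5.5,fy=5.5,interpolation=cv2.INTER_CUBIC))
c=grab('top','top7')
cv2.imwrite('pics/t7c.png',cv2.resize(c['pixels'][160:275,130:300],None,fx=4.5,fy=4.5,interpolation=cv2.INTER_CUBIC))"
```

```text
t 24.6 tcp [ 0.5529 -0.158   0.0859] tray mm -79.7 -339.2 z 85.9 yaw 0.1138 grip 38.9 F tray (np.float64(-0.3), np.float64(1.1), np.float64(0.4)) tau [ 0.05  0.   -0.03]
dp now-axes cm [ 0.27 -0.04  4.09] norm 4.094263704771292 toolyaw -0.0012178211259601668 worldyaw 0.1138 tilt -1.0
dp after-yaw axes [ 0.27 -0.04  4.09]
```

View pics/s7c.png

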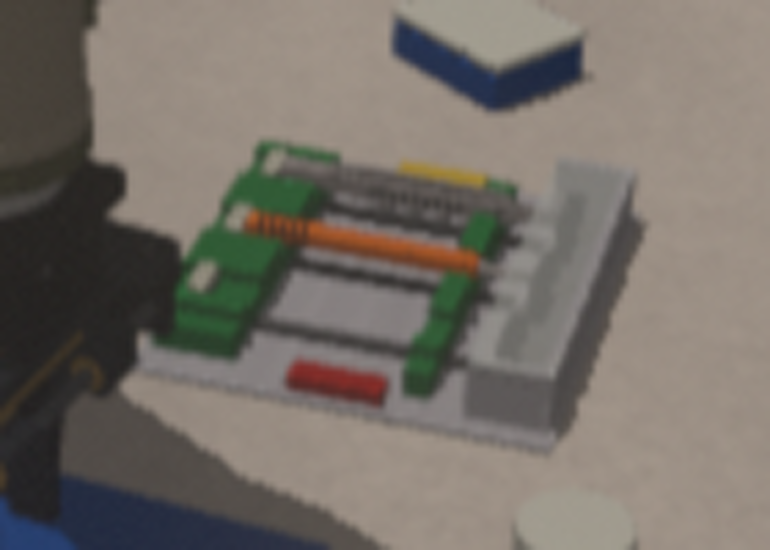

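View pics/t7c.png

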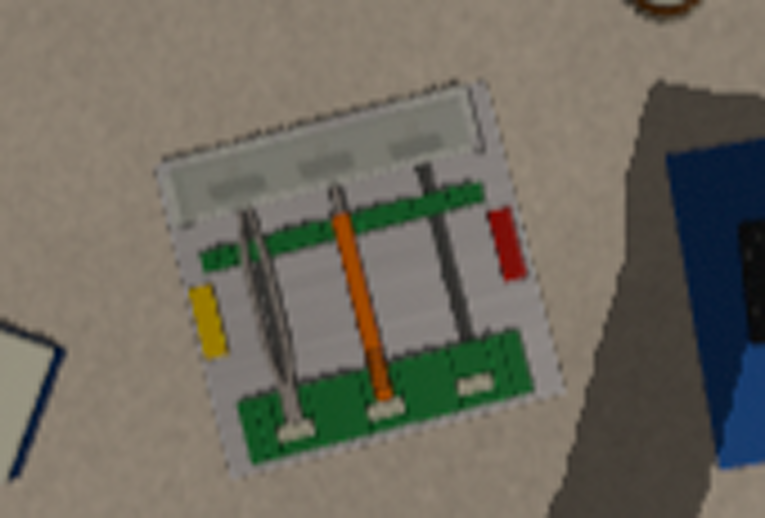

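```bash
python3 -m crank '{"dp":[[0.25,0,2],[0,0,2],[0,0,0],[0,0,0]],"yaw":[0,0,0,0],"claw":[45,45,45,45]}' >/dev/null; python3 -c "
from go import *
rep();plan((.5555,-.1573),.027,.115)"
```

```text
t 25.1 tcp [ 0.5558 -0.1565  0.0467] tray mm -76.5 -338.5 z 46.7 yaw 0.1165 grip 38.5 F tray (np.float64(-0.1), np.float64(-0.2), np.float64(0.8)) tau [ 0.01  0.   -0.07]
dp now-axes cm [-0.04  0.07  1.97] norm 1.974117213917583 toolyaw 0.001462782633806406 worldyaw 0.1165 tilt -1.0
dp after-yaw axes [-0.04  0.07  1.97]
```

```bash
python3 -m crank '{"dp":[[0,0.07,1],[0,0,0.8],[0,0,0.15],[0,0,0],[0,0,0],[0,0,0],[0,0,0],[0,0,0]],"yaw":[0,0,0,0,0,0,0,0],"claw":[45,45,45,45,0,0,0,0]}' >/dev/null; python3 -m crank '{"dp":[[0,0,0],[0,0,0]],"yaw":[0,0],"claw":[0,0]}' >/dev/null;python3 -c "
from go import *
rep()"
```

```text
t 26.1 tcp [ 0.5558 -0.1583  0.0269] tray mm -77.0 -340.2 z 26.9 yaw 0.1149 grip 14.0 F tray (np.float64(0.7), np.float64(-0.4), np.float64(0.6)) tau [ 0.11  0.01 -0.03]
```

```bash
python3 -m crank '{"dp":[[0,0,-2],[0,0,-3],[0,0,-2],[0,0,0]],"yaw":[0,0,-0.075,-0.075],"claw":[0,0,0,0]}'>/dev/null; python3 -c "
from go import *
rep();plan(tray(-.024,-.062),.085,YW)"
```

```text
t 26.5 tcp [ 0.5575 -0.1587  0.1001] tray mm -75.4 -341.1 z 100.1 yaw 0.2677 grip 13.7 F tray (np.float64(0.6), np.float64(-1.0), np.float64(-0.9)) tau [ 0.03 -0.02 -0.05]
dp now-axes cm [  5.21 -27.9    1.45] norm 28.41795552523646 toolyaw 0.002679539684015797 worldyaw 0.2677 tilt -1.0
dp after-yaw axes [  5.14 -27.91   1.45]
```

```bash
python3 -m crank '{"dp":[[0.8,-4.2,0],[0.9,-4.8,0],[0.9,-4.8,0],[0.9,-4.8,0],[0.9,-4.8,0],[0.75,-4.5,0],[0,0,1],[0,0,0]],"yaw":[0,0,0,0,0,0,0,0],"claw":[0,0,0,0,0,0,0,0]}' >/dev/null;python3 -m crank '{"dp":[[0,0,0.5],[0,0,0]],"yaw":[0,0],"claw":[0,0]}'>/dev/null; python3 -c "
from go import *
rep();plan(tray(-.024,-.062),.0555,YW)"
```

```text
t 27.5 tcp [0.5325 0.1227 0.0813] tray mm -25.9 -62.9 z 81.3 yaw 0.2624 grip 13.5 F tray (np.float64(-0.4), np.float64(-0.1), np.float64(-1.0)) tau [-0.04 -0.01 -0.  ]
dp now-axes cm [ 0.19 -0.1   2.58] norm 2.5857731553020473 toolyaw -0.002552353829274989 worldyaw 0.2624 tilt -1.0
dp after-yaw axes [ 0.19 -0.09  2.58]
```

```bash
python3 -m crank '{"dp":[[0.1,0,1.5],[0,0,0.7],[0,0,0.2],[0,0,0],[0,0,0]],"yaw":[0,0,0,0,0],"claw":[0,0,0,0,0]}' >/dev/null; python3 -c "
from go import *
rep()"
```

```text
t 28.0 tcp [0.5335 0.1247 0.058 ] tray mm -24.3 -61.2 z 58.0 yaw 0.2649 grip 13.5 F tray (np.float64(0.5), np.float64(-0.0), np.float64(-0.6)) tau [ 0.   -0.05 -0.  ]
```

```bash
python3 -m crank '{"dp":[[0,0,0.2],[0,0,0.2],[0,0,0.1],[0,0,0.1],[0,0,0]],"yaw":[0,0,0,0,0],"claw":[0,0,0,0,0]}' >/dev/null; python3 -c "
from go import *
rep()"; python3 -m crank '{"dp":[[0,0,0.1],[0,0,0.1],[0,0,0.1],[0,0,0]],"yaw":[0,0,0,0],"claw":[0,0,0,0]}' >/dev/null; python3 -c "
from go import *
rep()"; python3 -m crank '{"dp":[[0,0,0.1],[0,0,0.05],[0,0,0]],"yaw":[0,0,0],"claw":[0,0,0]}' >/dev/null; python3 -c "
from go import *
rep()"
```

```text
t 28.5 tcp [0.5335 0.1247 0.0521] tray mm -24.4 -61.3 z 52.1 yaw 0.2648 grip 13.8 F tray (np.float64(-2.1), np.float64(0.3), np.float64(4.3)) tau [-0.13  0.5   0.07]
t 28.9 tcp [0.5338 0.1248 0.0489] tray mm -24.1 -61.2 z 48.9 yaw 0.2648 grip 13.5 F tray (np.float64(1.1), np.float64(0.6), np.float64(4.7)) tau [ 0.02  0.03 -0.  ]
t 29.2 tcp [0.5337 0.1248 0.0474] tray mm -24.1 -61.2 z 47.4 yaw 0.2648 grip 13.7 F tray (np.float64(1.4), np.float64(0.3), np.float64(4.5)) tau [ 0.13 -0.28 -0.01]
```

```bash
python3 -m crank '{"dp":[[0.3,0,0],[0.3,0,0],[0.3,0,0],[0.2,0,0],[0,0,0]],"yaw":[0,0,0,0,0],"claw":[0,0,0,0,0]}'>/dev/null; python3 -c "
from go import *
rep()";python3 -m crank '{"dp":[[0.1,0,0],[0.1,0,0],[0,0,0]],"yaw":[0,0,0],"claw":[0,0,0]}'>/dev/null; python3 -c "
from go import *
rep()";python3 -m crank '{"dp":[[0.1,0,0],[0.1,0,0],[0,0,0]],"yaw":[0,0,0],"claw":[0,0,0]}'>/dev/null; python3 -c "
from go import *
rep()"
```

```text
t 29.7 tcp [0.5443 0.1276 0.0471] tray mm -13.2 -61.3 z 47.1 yaw 0.2648 grip 13.6 F tray (np.float64(0.9), np.float64(-0.1), np.float64(1.3)) tau [-0.02 -0.05  0.08]
t 30.0 tcp [0.546  0.1281 0.0473] tray mm -11.4 -61.3 z 47.3 yaw 0.2648 grip 13.3 F tray (np.float64(0.1), np.float64(-0.0), np.float64(-0.1)) tau [-0.01  0.02 -0.  ]
t 30.3 tcp [0.548  0.1286 0.0473] tray mm -9.3 -61.3 z 47.3 yaw 0.2648 grip 13.7 F tray (np.float64(-0.5), np.float64(-0.6), np.float64(0.2)) tau [ 0.05 -0.04  0.06]
```

```bash
python3 -m crank '{"dp":[[0.1,0,0],[0.1,0,0],[0,0,0]],"yaw":[0,0,0],"claw":[0,0,0]}'>/dev/null; python3 -c "
from go import *
rep()";python3 -m crank '{"dp":[[0.1,0,0],[0.1,0,0],[0,0,0]],"yaw":[0,0,0],"claw":[0,0,0]}'>/dev/null; python3 -c "
from go import *
rep()";python3 -m crank '{"dp":[[0.1,0,0],[0.1,0,0],[0,0,0]],"yaw":[0,0,0],"claw":[0,0,0]}'>/dev/null; python3 -c "
from go import *
rep()"
```

```text
t 30.6 tcp [0.55   0.1291 0.0473] tray mm -7.4 -61.3 z 47.3 yaw 0.2648 grip 13.6 F tray (np.float64(-0.8), np.float64(-0.1), np.float64(-0.2)) tau [0.01 0.03 0.01]
t 30.9 tcp [0.5519 0.1297 0.0473] tray mm -5.3 -61.2 z 47.3 yaw 0.2649 grip 13.7 F tray (np.float64(-0.4), np.float64(0.3), np.float64(-0.6)) tau [-0.   -0.   -0.04]
t 31.2 tcp [0.5534 0.1301 0.0472] tray mm -3.8 -61.3 z 47.2 yaw 0.2648 grip 13.6 F tray (np.float64(-1.5), np.float64(-0.3), np.float64(0.7)) tau [-0.08  0.37 -0.04]
```

```bash
python3 -m crank '{"dp":[[0.1,0,0],[0.1,0,0],[0,0,0]],"yaw":[0,0,0],"claw":[0,0,0]}'>/dev/null; python3 -c "
from go import *
rep()";python3 -m crank '{"dp":[[0.1,0,0],[0.1,0,0],[0,0,0]],"yaw":[0,0,0],"claw":[0,0,0]}'>/dev/null; python3 -c "
from go import *
rep()";python3 -m crank '{"dp":[[0.1,0,0],[0.05,0,0],[0,0,0]],"yaw":[0,0,0],"claw":[0,0,0]}'>/dev/null; python3 -c "
from go import *
rep()"
```

```text
t 31.5 tcp [0.5552 0.1306 0.0471] tray mm -1.9 -61.3 z 47.1 yaw 0.2648 grip 13.5 F tray (np.float64(-5.0), np.float64(0.2), np.float64(0.6)) tau [-0.25  0.94 -0.02]
t 31.8 tcp [0.5569 0.131  0.047 ] tray mm -0.1 -61.3 z 47.0 yaw 0.2648 grip 13.4 F tray (np.float64(-5.5), np.float64(-0.5), np.float64(1.5)) tau [-0.29  1.23 -0.02]
t 32.1 tcp [0.5581 0.1313 0.0469] tray mm 1.1 -61.3 z 46.9 yaw 0.2649 grip 13.7 F tray (np.float64(-7.2), np.float64(0.3), np.float64(1.0)) tau [-0.37  1.46 -0.01]
```

```bash
python3 -m crank '{"dp":[[0.1,0,0],[0.05,0,0],[0,0,0]],"yaw":[0,0,0],"claw":[0,0,0]}'>/dev/null; python3 -c "
from go import *
rep()";python3 -m crank '{"dp":[[0.05,0,0],[0.03,0,0],[0,0,0]],"yaw":[0,0,0],"claw":[0,0,0]}'>/dev/null; python3 -c "
from go import *
rep()"
```

```text
t 32.4 tcp [0.5593 0.1317 0.0468] tray mm 2.4 -61.2 z 46.8 yaw 0.2649 grip 13.7 F tray (np.float64(-7.7), np.float64(0.2), np.float64(1.3)) tau [-0.41  1.59 -0.04]
t 32.7 tcp [0.56   0.1319 0.0468] tray mm 3.0 -61.3 z 46.8 yaw 0.2649 grip 13.5 F tray (np.float64(-8.6), np.float64(0.6), np.float64(1.6)) tau [-0.44  1.65 -0.01]
```

Now lower the heel.

```bash
python3 -m crank '{"dp":[[0,0,0.1],[0,0,0.1],[0,0,0.1],[0,0,0]],"yaw":[0,0,0,0],"claw":[0,0,0,0]}'>/dev/null; python3 -c "
from go import *
rep()";python3 -m crank '{"dp":[[0,0,0.08],[0,0,0.05],[0,0,0]],"yaw":[0,0,0],"claw":[0,0,0]}'>/dev/null; python3 -c "
from go import *
rep()";python3 -m crank '{"dp":[[0,0,0.05],[0,0,0.03],[0,0,0]],"yaw":[0,0,0],"claw":[0,0,0]}'>/dev/null; python3 -c "
from go import *
rep()"
```

```text
t 33.1 tcp [0.5601 0.1319 0.0441] tray mm 3.2 -61.3 z 44.1 yaw 0.2648 grip 13.6 F tray (np.float64(-8.6), np.float64(-0.6), np.float64(4.2)) tau [-0.48  1.74  0.02]
t 33.4 tcp [0.5602 0.1319 0.0435] tray mm 3.3 -61.3 z 43.5 yaw 0.2648 grip 13.7 F tray (np.float64(-11.9), np.float64(0.4), np.float64(11.4)) tau [-0.69  2.39 -0.03]
t 33.7 tcp [0.5602 0.1319 0.0428] tray mm 3.3 -61.3 z 42.8 yaw 0.2648 grip 13.6 F tray (np.float64(-12.0), np.float64(0.1), np.float64(13.2)) tau [-0.74  2.48 -0.02]
```

```bash
python3 -m crank '{"dp":[[0,0,0.05],[0,0,0],[0,0,0]],"yaw":[0,0,0],"claw":[0,0,0]}'>/dev/null; python3 -c "
from go import *
rep()"; python3 -m crank '{"dp":[[0,0,0],[0,0,0],[0,0,0],[0,0,-1],[0,0,-3],[0,0,-3],[0,0,-3],[0,0,0]],"yaw":[0,0,0,0,0,0,0,0],"claw":[35,35,35,35,35,35,35,35]}'>/dev/null; python3 -m crank '{"dp":[[-1,4,-1],[-1,4.5,-1],[-1,4.5,-1],[-1,4.5,-1],[-1,4.5,-1],[-1,4.5,-1],[0,0,0],[0,0,0]],"yaw":[0,0,0,0,0,0,0,0],"claw":[35,35,35,35,35,35,35,35]}'>/dev/null;python3 -c "
from go import *
rep()
c=grab('scene','scene8')
cv2.imwrite('pics/s8c.png',cv2.resize(c['pixels'][130:230,230:370],None,fx=5.5,fy=5.5,interpolation=cv2.INTER_CUBIC))
c=grab('top','top8')
cv2.imwrite('pics/t8c.png',cv2.resize(c['pixels'][160:275,130:300],None,fx=4.5,fy=4.5,interpolation=cv2.INTER_CUBIC))"
```

```text
t 34.0 tcp [0.5603 0.132  0.0423] tray mm 3.4 -61.2 z 42.3 yaw 0.2648 grip 13.7 F tray (np.float64(-11.9), np.float64(-0.5), np.float64(13.5)) tau [-0.67  2.47 -0.02]
t 35.6 tcp [ 0.5725 -0.1404  0.2018] tray mm -56.1 -327.3 z 201.8 yaw 0.2622 grip 30.4 F tray (np.float64(0.2), np.float64(0.9), np.float64(-0.5)) tau [ 0.07 -0.02 -0.04]
```

View pics/s8c.png

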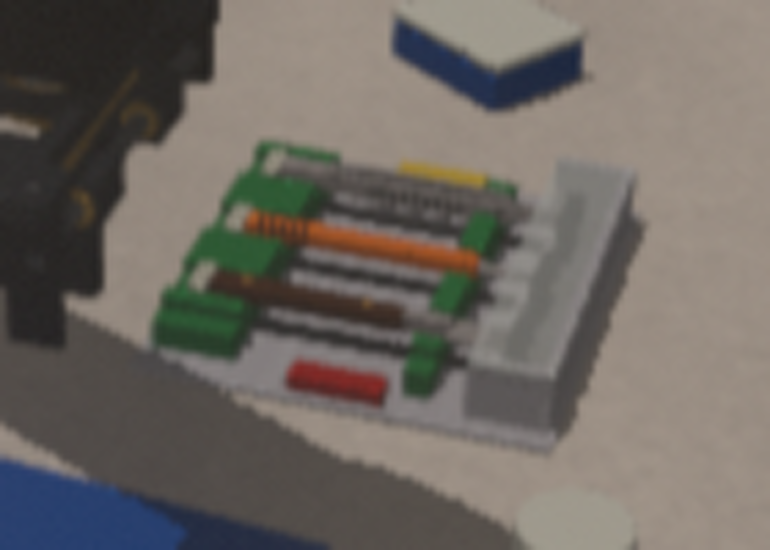

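View pics/t8c.png

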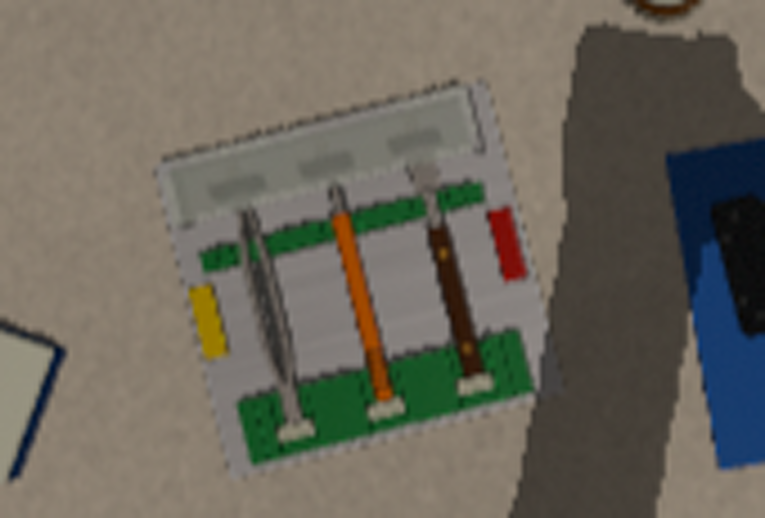

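```bash
python3 - <<'E'
from h import *
a=load('top8')['pixels'];b=load('top0')['pixels']
f=lambda p:cv2.resize(p[222:268,180:255],None,fx=10,fy=6.2,interpolation=cv2.INTER_NEAREST)
cv2.imwrite('pics/z1.png',np.vstack([f(a),f(b)]))
a=load('scene8')['pixels'];b=load('scene0')['pixels']
f=lambda p:cv2.resize(p[152:196,255:330],None,fx=10,fy=6.5,interpolation=cv2.INTER_NEAREST)
cv2.imwrite('pics/z2.png',np.vstack([f(a),f(b)]))
E
```

```text
(no output)
```

View pics/z1.png

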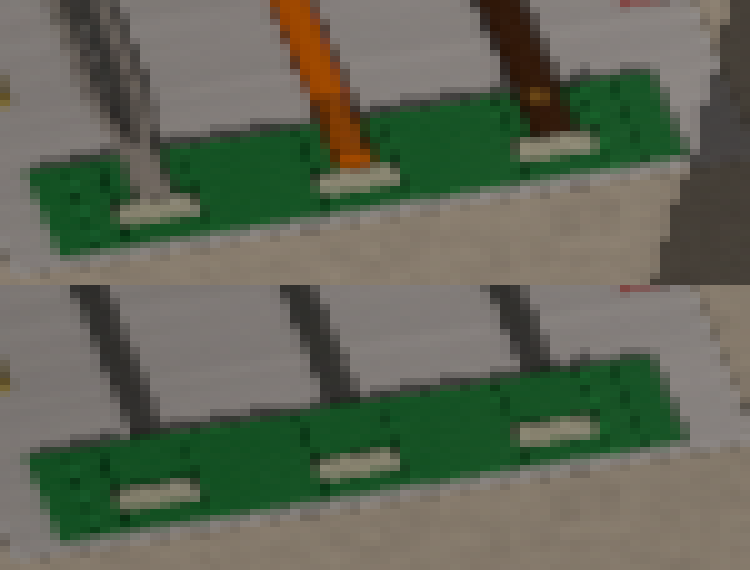

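View pics/z2.png

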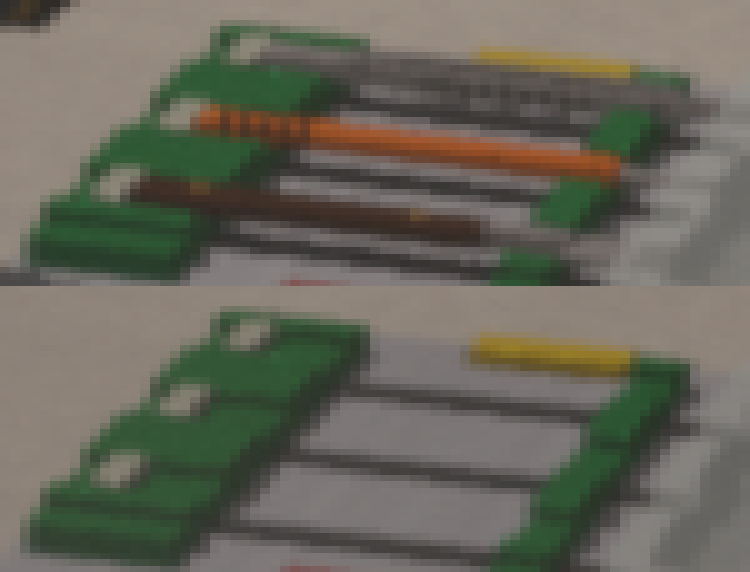

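```bash
python3 - <<'E'
from h import *
a=load('scene8')['pixels'].astype(int);b=load('scene0')['pixels'].astype(int)
for n,(r0,r1,c0,c1) in dict(jar=(218,252,318,350),box=(125,150,300,338),bottle=(268,325,108,148)).items(): print(n,np.abs(a-b)[r0:r1,c0:c1].mean())
print(sign_off())
E
```

```text
jar 8.862438725490197
box 7.530175438596491
bottle 9.631578947368421
the job is handed in; nothing more can be done
None
```

```bash
python3 - <<'E'
from h import *
a=load('scene8')['pixels'];b=load('scene0')['pixels']
for n,(r0,r1,c0,c1) in dict(jar=(210,260,310,358),box=(120,155,292,345),bottle=(260,332,100,156),bare=(330,380,250,320)).items():
    A,B=[cv2.cvtColor(x[r0:r1,c0:c1],cv2.COLOR_BGR2GRAY).astype(np.float32) for x in(a,b)]
    print(n,cv2.phaseCorrelate(A,B),np.abs(A-B).mean())
E
```

```text
jar ((0.05331233997874918, -0.023563255892785406), 0.6468627432982127) 12.562083
box ((0.012875475772670342, 0.009716593578872335), 1.013120975452686) 8.208086
bottle ((0.1421228817167126, -0.0033016111416230842), 0.6930876051938092) 13.75124
bare ((-0.0028060267834391084, -0.10181610468458402), 0.9381240656640795) 9.095715
```

The three instruments are in the tray and the job is handed in, at about 36 s of the 72 s allowed: forceps beside the yellow tag, probe in the middle, spatula beside the red tag. `sign_off()` gives no verdict.

For each one I set its heel on the lip so it tilted tip down by about 0.1 rad. I then slid the tip under the guard and pushed the plunger back about 7 mm by touch, at about 9 N. Finally I pressed the heel down behind the lip; the force along the channel then reached 12 to 15 N, so a tip may have gently met its stop.

**Last checks:**
- **Seating:** the final pictures from both cameras show every white lip fully clear, with its heel directly in front of it and the tip under the guard.
- **Flatness:** I judged this from the height and the downward force (13 to 17 N) at the end of each press, and from the pictures. I did not measure it separately.
- **Tilt:** about 0.1 rad is a little under the 0.12 to 0.2 rad suggested, but all three tips passed under the guard.
- **Jar, slide box and bottle:** a plain pixel comparison before hand-in differed by about 8 to 10 grey levels. A check on the saved pictures after hand-in showed a shift of at most 0.15 pixel, and a patch of bare bench differed by a similar 9. I take that as a change in lighting, not movement.
- **Gripper:** it was clear of everything at hand-in.

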